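# Unplug the torch burners at closing time

## Task

Closing time at the grill stall: shut the gas cock right off first, and leave it shut. Then unplug every burner from the gas rail by drawing back the sprung sleeve of its quick coupling, letting it snap forward again, and lay the burners flat on the floor of the crate, wholly inside it and not on top of one another. When all are in, push the crate along the rollers fully home into the bay against its stop and swing the retaining bar right across behind it; leave the sauce pot, tin and oil bottle where they stand.

Things in the scene. Friction and masses are not known exactly. Their poses are not given: they have to be found in the camera images.
- gas_cock (a joint): The gas cock's lever, black, on a vertical stem on top of the pipe at the right-hand (-y) end of the gas rail. Radians: 0 = shut, the lever square across the pipe, pointing away from the robot (rail +x); 1.57 = fully open, the lever lying along above the pipe, pointing to the couplings (rail +y). Starts 1.25 to 1.55. It stays where it is left; about 4 N at its end turns it; it stops dead at 0.
- gas_cock_tip (a point): Point on the lever's centre line 70 mm from its pivot axis and 10 mm from its free end. The lever's outer grip is 50 mm long, 18 mm wide, 10 mm thick, its centre plane about 121 mm above the counter, 27 mm above the pipe. The point's x axis points from the pivot outwards along the lever (so the pivot axis is 70 mm along -x).
- bar (a joint): Retaining bar of the roller track: a flat steel bar 150 mm long, 10 mm thick, 16 mm high, centre 78 mm above the counter, on an upright pin on the track's +x side rail at the mouth of the bay. Radians: 0 = closed, square across the lane just behind a crate that is home (track -x); starts about 1.65 = open, lying along beside the lane (track +y). Stays where left; about 3 N turns it; stops dead at 0.
- bar_knob (a point): Middle of the upright black knob, 16 mm across and 32 mm high, on the bar's free end, 142 mm from the pin's axis and 98 mm above the counter. The point's x axis points along the bar from the knob to the pin.
- rail: Gas rail, fixed: steel pipe 28 mm thick along its y, axis 80 mm above the counter; three quick couplings at the same height face the robot (rail -x) at rail y = -105 (no. 1), 0 (2), +105 mm (3). Lever pivot at rail y = -200 mm. Origin on the counter under the pipe axis at coupling 2. Griddle plate under the burners: rail x -55 to -255 mm, y +-180 mm, top 19 mm up.
- rest_bar (a point): Top centre of the square steel bar, 8 mm thick, that carries the burners' bells: rail x = -204 mm, top 62 mm above the counter, running +-150 mm along rail y. Fixed. Fingertips beside a burner must keep clear of it.
- track: The roller track, fixed: a lane of nine free-turning rollers 28 mm thick (50 mm pitch), tops 45 mm above the counter, running along its y axis; side rails 198 mm apart, tops 60 mm above the counter. Origin on the counter, mid-lane. The open end, +235 mm y, has a low stop 56 mm high; at the -y end a steel bay (side walls 200 mm long, 115 mm high) is closed by a rigid stop plate at y = -235 mm.
- bay (a point): Where the underside centre of the crate is when the crate is fully home against the stop plate: on the roller tops, 110 mm before the stop plate. Axes as the track: the crate is pushed along -y.
- crate: White plastic open crate on the rollers, 190 mm (x) by 220 mm (y) by 55 mm high, walls and floor 5 mm; its empty mass is about 0.5 kg. Origin at the centre of its underside; its y axis lies along the lane. It rolls freely along the lane (about 1 to 2 N) with 4 mm play either side.
- burner1_mid (a point): Centre (mid-length, on the axis) of the burner, if present, in coupling 1 (right-hand). 169 mm long, 0.2 kg: nipple 18 mm thick, hex nut 27 mm, dark ribbed barrel 22 mm thick (take it here; from 30 mm nipple-side to 37 mm bell-side of the centre), steel bell 34 mm thick, 37 mm long. Site x axis points along it to the nipple. Plugged in: level, 80 mm up, 131 mm from the pipe axis.
- burner1_tip (a point): End of burner 1's nipple, on its axis, 85 mm from its centre. Plugged in, the nipple is 32 mm deep and locked. Freed by the sleeve, its sprung valve pin (10 mm thick; sticks out 10 mm past this end when free) pushes it 10 mm out (rail -x); it stays there, bell on the rest bar, until drawn 35 mm more straight out, against about 5 N of drag.
- sleeve1 (a joint): Sprung sleeve of coupling 1, metres: 0 = forward (locked), at most 0.011 = right back towards the pipe (rail +x). The pull rises to about 15 N. Beyond 7 mm the burner is freed and pops out 10 mm. Let go, the sleeve rides part way back while the nipple is still in the bore and snaps to 0 once it is out.
- sleeve1_mid (a point): Centre of sleeve 1, on the coupling's axis: a knurled steel ring 36 mm across, 34 mm long, 63 mm from the pipe axis when forward; the point moves with it. Axes as the rail.
- burner2_mid (a point): Centre (mid-length, on the axis) of the burner, if present, in coupling 2 (middle). 169 mm long, 0.2 kg: nipple 18 mm thick, hex nut 27 mm, dark ribbed barrel 22 mm thick (take it here; from 30 mm nipple-side to 37 mm bell-side of the centre), steel bell 34 mm thick, 37 mm long. Site x axis points along it to the nipple. Plugged in: level, 80 mm up, 131 mm from the pipe axis.
- burner2_tip (a point): End of burner 2's nipple, on its axis, 85 mm from its centre. Plugged in, the nipple is 32 mm deep and locked. Freed by the sleeve, its sprung valve pin (10 mm thick; sticks out 10 mm past this end when free) pushes it 10 mm out (rail -x); it stays there, bell on the rest bar, until drawn 35 mm more straight out, against about 5 N of drag.
- sleeve2 (a joint): Sprung sleeve of coupling 2, metres: 0 = forward (locked), at most 0.011 = right back towards the pipe (rail +x). The pull rises to about 15 N. Beyond 7 mm the burner is freed and pops out 10 mm. Let go, the sleeve rides part way back while the nipple is still in the bore and snaps to 0 once it is out.
- sleeve2_mid (a point): Centre of sleeve 2, on the coupling's axis: a knurled steel ring 36 mm across, 34 mm long, 63 mm from the pipe axis when forward; the point moves with it. Axes as the rail.
- burner3_mid (a point): Centre (mid-length, on the axis) of the burner, if present, in coupling 3 (left-hand). 169 mm long, 0.2 kg: nipple 18 mm thick, hex nut 27 mm, dark ribbed barrel 22 mm thick (take it here; from 30 mm nipple-side to 37 mm bell-side of the centre), steel bell 34 mm thick, 37 mm long. Site x axis points along it to the nipple. Plugged in: level, 80 mm up, 131 mm from the pipe axis.
- burner3_tip (a point): End of burner 3's nipple, on its axis, 85 mm from its centre. Plugged in, the nipple is 32 mm deep and locked. Freed by the sleeve, its sprung valve pin (10 mm thick; sticks out 10 mm past this end when free) pushes it 10 mm out (rail -x); it stays there, bell on the rest bar, until drawn 35 mm more straight out, against about 5 N of drag.
- sleeve3 (a joint): Sprung sleeve of coupling 3, metres: 0 = forward (locked), at most 0.011 = right back towards the pipe (rail +x). The pull rises to about 15 N. Beyond 7 mm the burner is freed and pops out 10 mm. Let go, the sleeve rides part way back while the nipple is still in the bore and snaps to 0 once it is out.
- sleeve3_mid (a point): Centre of sleeve 3, on the coupling's axis: a knurled steel ring 36 mm across, 34 mm long, 63 mm from the pipe axis when forward; the point moves with it. Axes as the rail.
- sauce_pot: Bystander: open sauce pot with a brush in it, 124 mm across, 85 mm high, loose. Origin under its centre.
- tin: Bystander: lidded tin, 73 mm across, 90 mm high, loose. Origin under its centre.
- oil: Bystander: oil bottle, 64 mm across, 190 mm high, loose. Origin under its centre.

How it is judged (in metres and radians):
On the way, in this order (a step that is already met when the one before it is completed fails the run):
1. the gas cock is shut, lever square across the pipe (value of joint gas_cock below 0.15 rad), for 0.2 s.
2. every burner lies flat on the floor of the crate, wholly inside it, and every sleeve is forward (x of burner1_mid in the frame of crate between -0.088 and 0.088 m and y of burner1_mid in the frame of crate between -0.085 and 0.085 m and z of burner1_mid in the frame of crate between 0 and 0.036 m and x of burner1_tip in the frame of crate between -0.093 and 0.093 m and y of burner1_tip in the frame of crate between -0.108 and 0.108 m and z of burner1_tip in the frame of crate between 0 and 0.05 m and x of burner2_mid in the frame of crate between -0.088 and 0.088 m and y of burner2_mid in the frame of crate between -0.085 and 0.085 m and z of burner2_mid in the frame of crate between 0 and 0.036 m and x of burner2_tip in the frame of crate between -0.093 and 0.093 m and y of burner2_tip in the frame of crate between -0.108 and 0.108 m and z of burner2_tip in the frame of crate between 0 and 0.05 m and x of burner3_mid in the frame of crate between -0.088 and 0.088 m and y of burner3_mid in the frame of crate between -0.085 and 0.085 m and z of burner3_mid in the frame of crate between 0 and 0.036 m and x of burner3_tip in the frame of crate between -0.093 and 0.093 m and y of burner3_tip in the frame of crate between -0.108 and 0.108 m and z of burner3_tip in the frame of crate between 0 and 0.05 m and value of joint each of sleeve1, sleeve2, sleeve3 below 0.002 m), for 0.3 s.
3. the crate is fully home in the bay (y of crate in the frame of bay below 0.01 m and z of crate in the frame of bay between -0.006 and 0.008 m), for 0.3 s.
4. the retaining bar is closed across the lane behind the crate (y of crate in the frame of bay below 0.01 m and value of joint bar below 0.12 rad), for 0.2 s.
At the end, for the whole second after the job is handed in: Gas cock within 0.15 rad of shut, sleeves within 2 mm of forward, every burner flat on the crate floor and wholly inside (centre under 36 mm, nipple end under 50 mm above the crate's underside), crate on the rollers within 10 mm of home against the stop, bar within 0.12 rad of closed, all at rest (all of step 2 and all of step 4 and value of joint gas_cock below 0.15 rad and z of crate in the frame of bay between -0.006 and 0.008 m and linear speed of crate below 0.02 m/s and linear speed of each of burner1, burner2, burner3 below 0.03 m/s); the robot touches nothing.
It fails at once if a coupling sleeve is drawn back while the gas is on (value of joint gas_cock above 0.3 rad and value of joint any of sleeve1, sleeve2, sleeve3 above 0.004 m).
It fails at once if the sauce pot, tin or oil bottle is moved by more than 30 mm or tipped (distance of any of sauce_pot, tin, oil from where it was at the start of the episode above 0.03 m or angle between any of sauce_pot, tin, oil's own z axis and vertical above 0.35 rad).
Of burner1, burner2, burner3 only 2 to 3 are there at a start; the rules pass over those that are not, and their reading is None.
At some moment in a run one of crate may be knocked a few centimetres aside while the robot is not near it.
Once in a run the grip may slacken for a moment while it holds something.
It also fails if it takes over 210 s, if anything falls off the work surface, if the arm or the gripper's body presses on something with over 40 N, if the wrist force passes 120 N, or if a joint passes its speed limit or range.

## Robot

A 7-joint arm with a two-finger parallel gripper is mounted at the origin on the work surface. World frame = base frame: x ahead of the robot, y to its left, z up, the work surface at z = 0. Lengths are in mm, angles in rad, forces in N, time in s.
With the tool pointing down it reaches from about 425 to 875 mm from the base axis. Payload 8.4 kg.
Tool frame: the origin (TCP) lies between the finger pads; the fingertips stand 8 mm ahead of it and the grasp point (between the pads) lies 11 mm behind it (r.tip_extent is the z of the fingertips in the tool frame, in mm); z points along the fingers, y is the direction in which the jaws open and shut (so a half turn about z gives the same grasp; the last joint's range is limited). The gripper opens to 87 mm and grips with 3 to 60 N. Pads are 19 mm wide; open, the fingers measure 117 mm over their backs; the gripper's body (75 mm by 190 mm) begins 51 mm behind the grasp point.
Start: joints at [1.053, 0.333, 0.04, 1.465, -0.013, 1.343, -0.059], TCP at [264.307, -593.805, 191.546] pointing down, gripper open.
Joint ranges: [-2.58, 2.58], [-0.38, 2.09], [-1.3, 1.39], [0.25, 2.4], [-1.5, 4.64], [0.08, 2.09], [-2.65, 2.65]. Speed limits (rad/s): [2.22, 2.22, 2.79, 2.79, 3.14, 3.14, 3.14].

## Interface

Orientations are given as a unit quaternion [w, x, y, z].
In Python, from plant import r, optics, recognise, outline_of, tip_of gives the robot as it stands.
- The arm moves only by the tool play_rows, never from a script. Its argument "rows" is a list of rows, each a list of 2 entries, a list of its own where there are three numbers: the shift along the world's x, y, z in units of 60 mm (1.0 is 60 mm), then the turn about the world's z in units of 8 degrees (1.0 is 8 degrees). In form: [[[x, y, z], turn], ...]. A call has 1 to 12 rows; each row is the pose to reach, as a shift and turn from the pose commanded when the call began; what a row does not reach only later rows make up. A row lasts 1/8 s, in which the tool goes at most 62.5 mm and 10.7 degrees, less where a joint would pass 70% of its speed; a pose out of reach is approached as far as the arm can. A call with a gripper value outside its range is refused whole. "gripper" is the finger opening in mm, from 0 to 87, set as the call begins (left out, the last holds). The fingers move at their own pace and stop on an object; "force" is the grip in N (left out, the last holds). Time passes only in rows, so rows that repeat a pose let the fingers close. It gives the time, the measured TCP pose, the force and the opening at its end, in the units of the state.
- r.read_state(): the state, without advancing time (a new reading comes with each control period).
- optics.capture(name): name is "scene" or "top" or "wrist"; returns a dict with "color" (420x560x3 uint8, red, green, blue), "fx", "fy", "cx", "cy" (pixels), "k1" (the pictures are not rectified: a ray, as slopes to the right and down, at radius r is drawn at 1 + k1 r^2 times it, then the intrinsics apply), "rvec" (rotation vector, rad) and "tvec" (3), from world to camera coordinates, as OpenCV has them. Camera axes: x right, y down, z forward; pixel columns grow to the right and rows downward; lengths in mm; the calibration is good to about 2 mm. A picture is of the moment at which its call begins. There is no depth.
- r.sign_off(): hands the job in, once; it reports no verdict.
Trained networks look in a picture, given as the dict that the camera call returned (one of the last four; its "shot" number tells which), for a name from the list of things; names that differ only in an ending like _2 or _b are one class to them, and where a whole thing is asked for, a point or a joint stands for the part that bears it (a point fixed in the world has none). Each returns a list of dicts, best first, with "p" (0 to 1); they miss things now and then, are a little off and sometimes report something else, mostly with a low value. They report only what shows in the picture. A call takes as long as a camera call.
- recognise(picture, name): "position" ([column, row] in pixels, amid what is visible of it).
- outline_of(picture, name): "mask" (420x560 bool, what is visible of it) and "position" ([column, row] in pixels, amid what is visible of it).
- tip_of(picture, name): "position" ([column, row] in pixels: a listed point, or the origin of a listed thing).
The state is a dict: "t": time; "joint_positions": joint angles; "dq": joint speeds; "joint_torque": joint torques, N m; "ee_pos": TCP position; "eef_rot": TCP orientation; "force": force on the tool from outside, world axes, zero at the start; "torque": the same for the moment, N m; "width": opening from 0.0 (shut) to 1.0 (fully open).
Only numpy, scipy, OpenCV 4.12 (cv2) and the standard library are available. Lean on these libraries where they do the work, as an engineer would, in place of code of your own. Each camera call takes 0.05 s, during which the arm holds its last target.

## Working session

There is one attempt and no reset: what is moved stays moved. The work goes in short steps, Python scripts to look and compute and a tool call to move; the robot and the scene stay as the last step left them, time stands still between calls to the robot, and variables do not carry over. Pictures are saved under pics/ and viewed, and the job is handed in when it is done.

Besides the shell and the picture viewer there is one more tool, called after "Call:" as name(argument=value, ...), one argument or row to a line, values as JSON. play_rows: Moves the arm, as the interface text tells. Its arguments: {"type":"object","properties":{"rows":{"type":"array"},"gripper":{"type":"number"},"force":{"type":"number"}},"required":["rows"]}

```bash
ls; mkdir -p pics
cat > h.py <<'E'
import numpy as np, cv2
from plant import r, optics, recognise, outline_of, tip_of
def cap(n,save=None):
    p=optics.capture(n)
    if save: cv2.imwrite('pics/'+save+'.png',cv2.cvtColor(p['color'],cv2.COLOR_RGB2BGR))
    return p
def cam(p):
    K=np.array([[p['fx'],0,p['cx']],[0,p['fy'],p['cy']],[0,0,1.]])
    R,_=cv2.Rodrigues(np.array(p['rvec'],float)); t=np.array(p['tvec'],float).ravel()
    return K,R,t,np.array([p['k1'],0,0,0,0.])
def ray(p,uv):
    K,R,t,d=cam(p)
    x=cv2.undistortPoints(np.array([[uv]],float),K,d)[0,0]
    return -R.T@t, R.T@np.array([x[0],x[1],1.])
def onz(p,uv,z):
    o,d=ray(p,uv); return o+d*(z-o[2])/d[2]
def proj(p,X):
    K,R,t,d=cam(p)
    return cv2.projectPoints(np.array(X,float).reshape(-1,3),np.array(p['rvec'],float),t,K,d)[0][:,0]
def tri(obs):
    A=np.zeros((3,3));b=np.zeros(3)
    for p,uv in obs:
        o,d=ray(p,uv);d=d/np.linalg.norm(d);M=np.eye(3)-np.outer(d,d);A+=M;b+=M@o
    return np.linalg.solve(A,b)
E
python3 - <<'E'
from h import *
for n in ['scene','top','wrist']:
    p=cap(n,n+'0'); K,R,t,d=cam(p); print(n,-R.T@t,R[2],p['fx'],p['k1'])
print(r.read_state())
E
```

```text
pics
scene [1017.06339903 -681.87613249  818.52094304] [-0.43213765  0.65320857 -0.62175205] 466.1907189780953 0.023490551630898
top [ 290.99415768   64.03545126 1435.62827656] [ 0.15685913 -0.0056124  -0.98760504] 500.2557215432262 -0.06475755351140236
wrist [ 330.56018036 -564.55762878  383.24562287] [-0.24096305 -0.10549114 -0.96478414] 375.50344972135645 -0.06649169918220783
{'t': 0.15, 'joint_positions': array([ 1.05277943,  0.33376081,  0.03985794,  1.46604335, -0.0134225 ,
        1.34330056, -0.05846598]), 'dq': array([-3.83971199e-04, -1.65953947e-03, -1.17537207e-03, -4.78408687e-03,
        1.90775182e-06, -1.13599921e-05, -1.00979459e-03]), 'joint_torque': array([ 2.53562721e-03, -6.56842947e+01,  1.33670725e+00, -4.04108334e+01,
       -5.96695603e-02,  4.18086012e-02,  4.60971489e-05]), 'ee_pos': array([ 264.17671962, -593.46151953,  190.86762913]), 'eef_rot': array([-6.03412450e-04,  9.78150784e-01,  2.07895778e-01, -1.56016673e-04]), 'force': array([ 0.39793885,  0.37722533, -0.22394467]), 'torque': array([ 0.0037737 , -0.03226653,  0.04893508]), 'width': 0.9985935403427577}
```

View pics/scene0.png

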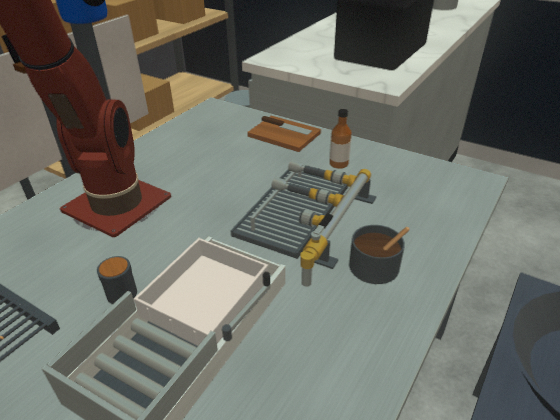

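View pics/top0.png

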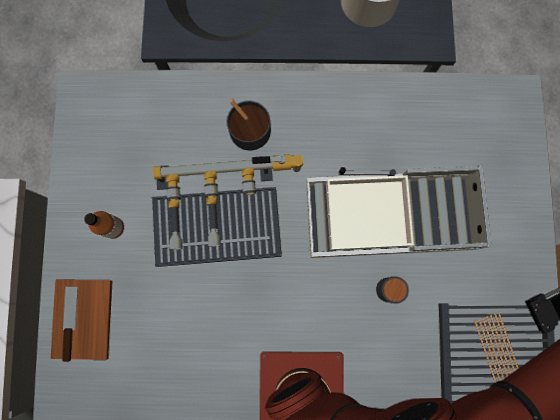

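Run:
```python
from h import *
S=cap('scene');T=cap('top')
for nm in ['gas_cock_tip','bar_knob','rail','rest_bar','track','bay','crate','burner1_mid','burner1_tip','burner2_mid','burner2_tip','burner3_mid','burner3_tip','sleeve1_mid','sleeve2_mid','sleeve3_mid','sauce_pot','tin','oil']:
    a=tip_of(S,nm);b=tip_of(T,nm)
    f=lambda q:[(np.round(x['position'],1).tolist(),round(x['p'],2)) for x in q[:3]]
    print(nm,'S',f(a),'T',f(b), 'tri',np.round(tri([(S,a[0]['position']),(T,b[0]['position'])])) if a and b else None)
```

```text
gas_cock_tip S [([326.3, 215.6], 0.69)] T [([257.3, 160.5], 0.67), ([251.2, 188.7], 0.37)] tri [631. 124. 128.]
bar_knob S [([263.8, 279.9], 0.93)] T [] tri None
rail S [([338.8, 223.4], 0.61)] T [([212.8, 175.8], 0.75), ([170.4, 218.9], 0.73)] tri [612. 257.   6.]
rest_bar S [([279.0, 188.4], 0.78)] T [([215.5, 240.8], 0.63)] tri [420. 240.  63.]
track S [([187.2, 333.2], 0.8)] T [] tri None
bay S [([143.7, 366.5], 0.83)] T [([436.0, 213.2], 0.81)] tri [ 504. -380.   41.]
crate S [([203.5, 298.9], 0.82), ([374.9, 264.0], 0.25)] T [([365.9, 214.1], 0.83)] tri [ 496. -183.   44.]
burner1_mid S [] T [([365.3, 214.3], 0.66), ([170.7, 186.3], 0.3)] tri None
burner1_tip S [] T [] tri None
burner2_mid S [([303.8, 190.5], 0.63)] T [([210.6, 214.6], 0.6)] tri [492. 254.  73.]
burner2_tip S [] T [([211.2, 187.0], 0.97), ([171.2, 185.7], 0.35)] tri None
burner3_mid S [([316.7, 174.7], 0.7)] T [([170.2, 219.2], 0.85)] tri [477. 366.  60.]
burner3_tip S [([143.5, 365.9], 0.65), ([203.8, 298.2], 0.24)] T [([171.8, 186.8], 0.58)] tri [493.  14.   8.]
sleeve1_mid S [([306.1, 213.8], 0.55), ([335.9, 165.3], 0.27)] T [([249.7, 187.1], 0.44)] tri [564. 145.  92.]
sleeve2_mid S [([323.8, 198.2], 0.63)] T [] tri None
sleeve3_mid S [([337.2, 179.9], 0.57)] T [([170.7, 193.9], 0.65)] tri [546. 365.  66.]
sauce_pot S [([374.5, 264.8], 0.77)] T [([252.3, 131.0], 0.58)] tri [756. 148.   7.]
tin S [([122.2, 293.3], 0.75)] T [([389.4, 287.5], 0.82)] tri [ 294. -250.    7.]
oil S [([340.6, 163.3], 0.61), ([278.1, 187.5], 0.27)] T [([114.6, 227.6], 0.63)] tri [465. 545.   0.]
```

Run:
```python
import cv2
a=cv2.imread('pics/top0.png');cv2.imwrite('pics/t1.png',cv2.resize(a[145:275,145:310],None,fx=4.6,fy=4.6,interpolation=cv2.INTER_CUBIC))
cv2.imwrite('pics/t2.png',cv2.resize(a[150:270,300:495],None,fx=4,fy=4,interpolation=cv2.INTER_CUBIC))
a=cv2.imread('pics/scene0.png');cv2.imwrite('pics/s1.png',cv2.resize(a[140:280,230:400],None,fx=4.2,fy=4.2,interpolation=cv2.INTER_CUBIC))
```

```text
(no output)
```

View pics/t1.png

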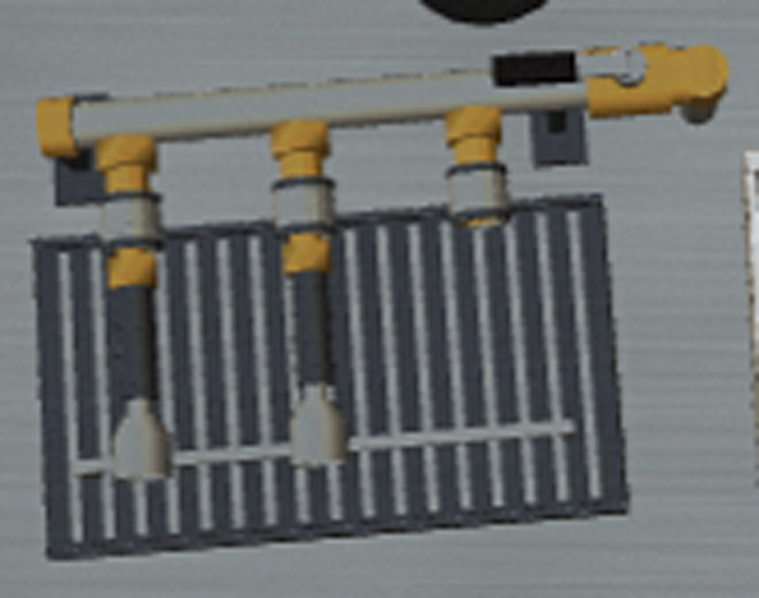

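View pics/t2.png

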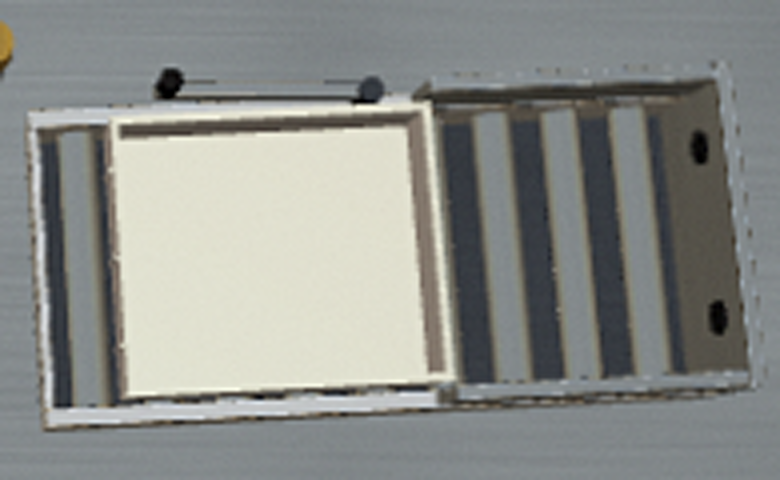

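View pics/s1.png

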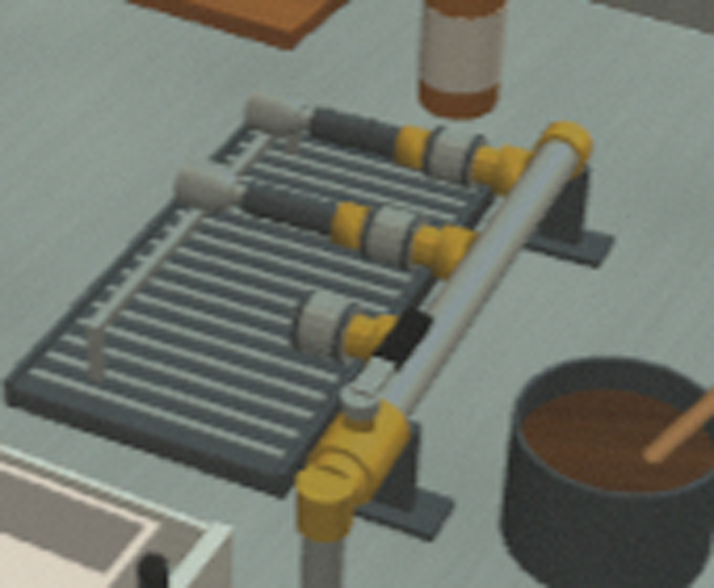

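```bash
cat > fit.py <<'E'
from h import *
from scipy.optimize import least_squares
def fit(obs,x0):
    # obs: (pic, uv, local xyz)
    def P(q,X):
        c,s=np.cos(q[2]),np.sin(q[2]); X=np.asarray(X,float)
        return np.array([q[0]+c*X[0]-s*X[1],q[1]+s*X[0]+c*X[1],X[2]])
    f=lambda q:np.concatenate([proj(p,P(q,X))[0]-uv for p,uv,X in obs])
    s=least_squares(f,x0,x_scale=[10,10,.1],loss='soft_l1');return s.x,f(s.x).reshape(-1,2)
E
python3 - <<'E'
from fit import *
S=cap('scene');T=cap('top')
t=lambda u,v:np.array([145+u/4.6,145+v/4.6]); s=lambda u,v:np.array([230+u/4.2,140+v/4.2])
o=[(T,t(34,241),(-55,180,19)),(T,t(602,197),(-55,-180,19)),(T,t(628,510),(-255,-180,19)),(T,t(50,557),(-255,180,19)),
(T,t(73,467),(-204,150,62)),(T,t(575,428),(-204,-150,62)),(T,t(131,217),(-63,105,85)),(T,t(303,203),(-63,0,85)),(T,t(476,188),(-63,-105,85)),(T,t(142,478),(-215.5,105,78)),(T,t(319,464),(-215.5,0,78)),
(S,s(96,322),(-204,-150,62)),(S,s(8,385),(-255,-180,19)),(S,s(284,482),(-55,-180,19)),(S,s(453,155),(-63,105,80)),(S,s(392,237),(-63,0,80)),(S,s(325,324),(-63,-105,80))]
for sub in (o,o[:11],o[11:]):
    q,e=fit(sub,[610,257,0]);print(q,np.round(e,1).tolist())
t=lambda u,v:np.array([300+u/4,150+v/4])
c=[(T,t(110,119),(95,110,100)),(T,t(122,400),(-95,110,100)),(T,t(434,103),(95,-110,100)),(T,t(457,378),(-95,-110,100))]
q,e=fit(c,[496,-183,0]);print('crate',q,np.round(e,1).tolist())
for u in [(27,113),(47,428)]: print('open end',onz(T,t(*u),60))
for u in [(725,63),(757,385)]: print('bay end',onz(T,t(*u),115))
print('knob',onz(T,t(170,78),114),onz(T,t(370,88),98), onz(T,t(170,82),98))
E
```

```text
[6.19844555e+02 2.58396673e+02 9.42235537e-02] [[-1.0, -0.7], [-0.2, -1.9], [0.2, -0.8], [-1.0, 0.0], [0.0, -0.6], [-0.6, -1.5], [-0.9, 0.7], [-0.3, 0.4], [0.1, 0.4], [0.3, -0.6], [0.3, -0.9], [-1.9, 1.1], [-2.3, -0.3], [-0.6, -0.9], [-0.7, 0.2], [-0.4, -0.3], [-0.3, 0.4]]
[6.18368328e+02 2.56758823e+02 8.77902993e-02] [[-0.6, -0.6], [0.3, -1.0], [0.3, 0.2], [-1.1, 0.2], [0.1, -0.3], [-0.5, -0.6], [-0.5, 1.0], [0.2, 1.0], [0.6, 1.2], [0.4, -0.3], [0.4, -0.3]]
[6.21843416e+02 2.59845642e+02 9.30103897e-02] [[-1.0, 1.0], [-1.3, -0.4], [0.3, -1.0], [0.2, 0.2], [0.5, -0.3], [0.6, 0.3]]
crate [ 4.95101067e+02 -1.84044940e+02  5.81657436e-02] [[0.2, 0.1], [2.0, -0.7], [-1.1, 0.2], [-0.4, 0.4]]
open end [596.37574494 -13.59684484  60.        ]
open end [375.45182212 -26.9039567   60.        ]
bay end [ 623.6698917  -490.98137867  115.        ]
bay end [ 402.33537314 -500.13845437  115.        ]
knob [ 609.45723313 -107.74436982  114.        ] [ 607.5139932  -247.87599823   98.        ] [ 610.49411724 -109.78313397   98.        ]
```

Call:
play_rows(
  rows=[
    [[3, 6, 0.3], -1.2],
    [[3, 6, 0.3], -2.4],
    [[3, 6, 0.3], -2.4],
    [[3, 6, 0.3], -2.4],
    [[3, 6, 0.3], -2.4],
    [[3, 6, 0.3], -2.4],
    [[3, 6, 0.3], -2.4],
    [[5.5, 11.9, 0.2], -2.4],
    [[5.5, 11.9, 0.2], -2.4],
    [[5.5, 11.9, 0.2], -2.4],
    [[5.5, 11.9, 0.2], -2.4],
    [[5.5, 11.9, 0.2], -2.4],
  ],
  gripper=0,
  force=40,
)

```text
t: 3.75
ee_pos: [566.9, 55.6, 205.0]
eef_rot: [0.0, 0.999, 0.042, 0.0]
force: [1.2, -0.6, -0.5]
width: 0.005
```

Call:
play_rows(
  rows=[
    [[0.45, 1.05, 0], 0],
    [[0.45, 1.05, 0], 0],
    [[0.45, 1.05, 0], 0],
  ],
)

```text
t: 4.12
ee_pos: [593.1, 117.0, 204.4]
eef_rot: [0.0, 0.999, 0.042, -0.0]
force: [0.1, -1.1, -0.1]
width: 0.006
```

```bash
cat > look.py <<'E'
import sys
from h import *
for a in sys.argv[1:]:
    n,sv=a.split(':');cap(n,sv)
s=r.read_state();print(np.round(s['t'],2),np.round(s['ee_pos'],1),np.round(s['eef_rot'],3),np.round(s['force'],1),round(s['width']*87,1))
E
python3 look.py wrist:w1 scene:s2
```

```text
4.22 [593.2 115.1 204.7] [ 0.     0.999  0.041 -0.   ] [0.2 0.8 0.5] 0.2
```

View pics/w1.png

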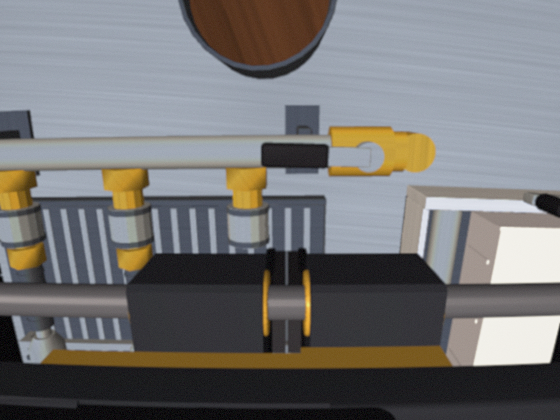

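View pics/s2.png

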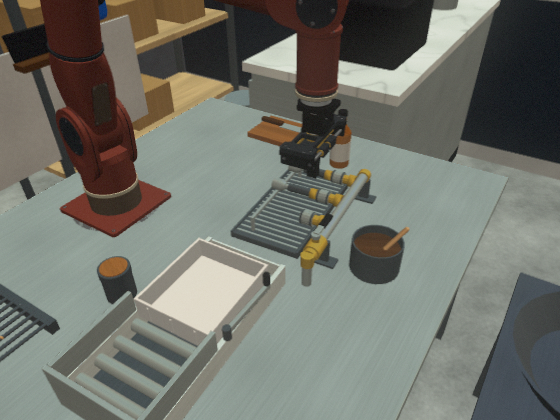

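Run:
```python
from fit import *
W=cap('wrist')
o=[(W,(247,229),(-63,-105,86)),(W,(130,230),(-63,0,86)),(W,(21,228),(-63,105,86)),(W,(325,197),(-55,-180,19)),(W,(371,156),(0,-200,128))]
q,e=fit(o,[620,258,.09]);print(q,np.round(e,1).tolist())
for uv,z in [((371,156),128),((262,155),126),((328,155),126)]: print(onz(W,uv,z))
for n in ['gas_cock_tip','sleeve1_mid','sleeve2_mid','sleeve3_mid']:
  for a in tip_of(W,n)[:2]: print(n,a['p'],a['position'],onz(W,a['position'],121 if n[0]=='g' else 80))
```

```text
[6.17659321e+02 2.56660869e+02 1.07298654e-01] [[1.4, -2.9], [-0.4, -1.1], [-3.3, 3.3], [1.8, 0.7], [-0.3, 0.4]]
[639.38204541  57.65042777 128.        ]
[633.32608748 135.63129768 126.        ]
[637.24390046  88.28268425 126.        ]
gas_cock_tip 0.9 [270.5, 154.4] [633.67430862 129.72299631 121.        ]
sleeve1_mid 0.91 [248.8, 227.0] [563.58427555 145.60982447  80.        ]
sleeve2_mid 0.78 [127.7, 222.8] [558.47212789 253.9303736   80.        ]
sleeve3_mid 0.58 [19.0, 225.3] [547.38023128 356.84267364  80.        ]
```

Call:
play_rows(
  rows=[
    [[0, 0, -0.7], 0],
    [[0, 0, -1.45], 0],
    [[0, 0, -1.45], 0],
    [[0, 0, -1.45], 0],
  ],
)

```text
t: 4.97
ee_pos: [594.1, 117.0, 119.5]
eef_rot: [-0.0, 0.999, 0.042, 0.001]
force: [0.1, -0.3, -0.3]
width: 0.005
```

Call:
play_rows(
  rows=[
    [[0.33, 0, -0.04], 0],
    [[0.65, 0.1, -0.04], 0],
    [[1.03, 0.08, -0.04], 0],
    [[1.4, -0.1, -0.04], 0],
    [[1.52, -0.22, -0.04], 0],
    [[1.63, -0.36, -0.04], 0],
    [[1.7, -0.47, -0.04], 0],
    [[1.72, -0.52, -0.04], 0],
    [[1.72, -0.56, -0.04], 0],
    [[1.72, -0.56, -0.04], 0],
  ],
)

```text
t: 6.22
ee_pos: [696.2, 83.3, 115.3]
eef_rot: [-0.0, 0.999, 0.042, -0.0]
force: [-0.4, 0.1, -0.1]
width: 0.003
```

```bash
python3 look.py wrist:w2 scene:s3
```

```text
6.32 [696.2  83.7 115.3] [-0.     0.999  0.042 -0.   ] [0.  0.6 0.3] 0.6
```

View pics/w2.png

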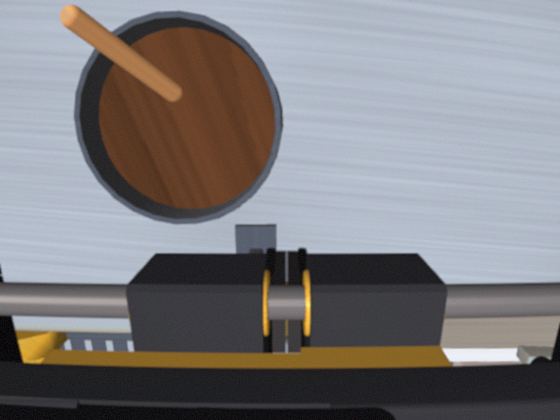

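Call:
play_rows(
  rows=[
    [[0, -0.05, 0], 0],
    [[0, -0.1, 0], 0],
    [[0, -0.15, 0], 0],
    [[0, -0.15, 0], 0],
  ],
)

```text
t: 6.82
ee_pos: [696.5, 73.7, 115.2]
eef_rot: [0.0, 0.999, 0.041, -0.0]
force: [0.2, -0.2, 0.9]
width: 0.007
```

```bash
python3 look.py scene:s3 ; python3 -c "
import cv2
a=cv2.imread('pics/s3.png');cv2.imwrite('pics/s3c.png',cv2.resize(a[140:300,230:420],None,fx=4,fy=4))"
```

```text
6.88 [696.4  74.1 115.3] [-0.     0.999  0.042  0.   ] [0.5 0.3 0.1] 0.5
```

View pics/s3c.png

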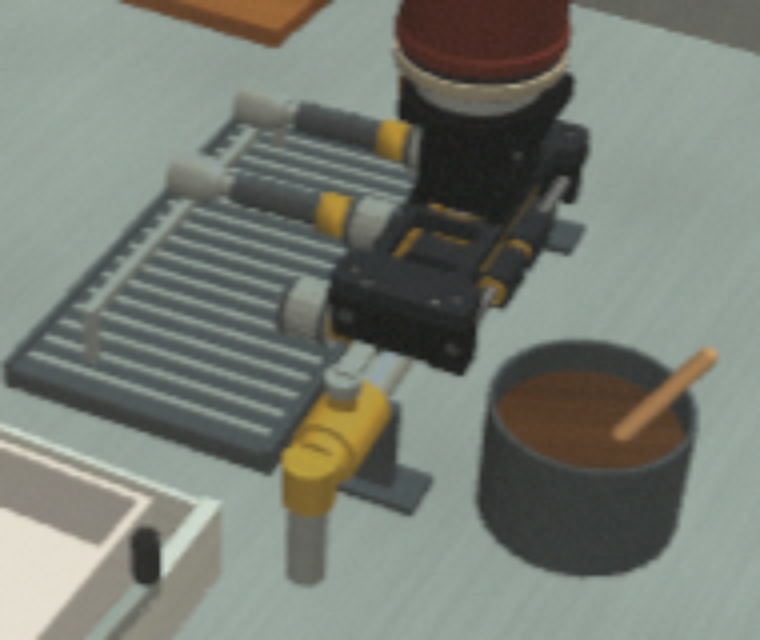

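Call:
play_rows(
  rows=[
    [[0, 0, 0.8], 0],
    [[-0.3, 0.3, 1.5], 0],
    [[-1.2, 0.5, 1.5], 0],
    [[-1.7, 0.7, 1.5], 0],
    [[-1.7, 0.7, 1.5], 0],
    [[-1.7, 0.7, 1.5], 0],
  ],
)

```text
t: 7.62
ee_pos: [595.0, 115.8, 205.5]
eef_rot: [0.0, 0.999, 0.042, 0.0]
force: [0.2, -0.5, -0.8]
width: 0.005
```

```bash
python3 look.py wrist:w3; python3 -c "
from plant import r; print(r.tip_extent)"
```

```text
7.68 [595.2 115.6 205.2] [0.    0.999 0.041 0.   ] [-0.1  0.6  0.6] 0.3
8.0
```

View pics/w3.png

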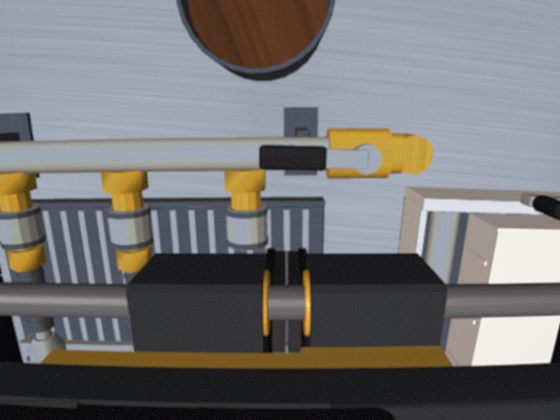

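```bash
python3 - <<'E'
from h import *
W=cap('wrist');S=cap('scene','s4');T=cap('top','t4');e=r.read_state()['ee_pos']
for dz in (-8,0,11,50): print(dz,[np.round(proj(p,e+[0,0,dz]),0).tolist() for p in (W,S,T)])
for p in(S,T,W):print([(x['position'],x['p']) for x in tip_of(p,'gas_cock_tip')])
print(tri([(p,tip_of(p,'gas_cock_tip')[0]['position']) for p in (S,T,W)]))
for z in (94,121,150): print(proj(W,[639,58.5,z]),proj(S,[639,58.5,z]),proj(T,[639,58.5,z]))
E
python3 -c "
import cv2
a=cv2.imread('pics/s4.png');cv2.imwrite('pics/s4c.png',cv2.resize(a[100:300,230:420],None,fx=3,fy=3))"
```

```text
-8 [[[286.0, 243.0]], [[312.0, 189.0]], [[259.0, 167.0]]]
0 [[[286.0, 248.0]], [[312.0, 186.0]], [[259.0, 166.0]]]
11 [[[286.0, 256.0]], [[312.0, 183.0]], [[259.0, 165.0]]]
50 [[[285.0, 290.0]], [[313.0, 168.0]], [[258.0, 161.0]]]
[([327.6, 215.8], 0.76), ([279.7, 186.4], 0.29)]
[]
[([272.4, 158.9], 0.71), ([17.8, 225.8], 0.46)]Traceback (most recent call last):
  File "<stdin>", line 5, in <module>
IndexError: list index out of range
```

View pics/s4c.png

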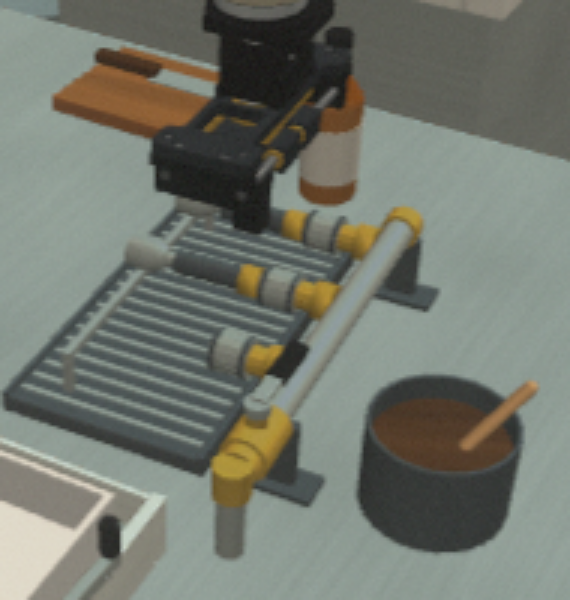

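Call:
play_rows(
  rows=[
    [[0, 0, 0], 0],
    [[0, 0, 0], 0],
    [[0, 0, 0], 0],
    [[0, 0, 0], 0],
  ],
  gripper=40,
)

```text
t: 8.57
ee_pos: [594.4, 116.3, 205.3]
eef_rot: [-0.0, 0.999, 0.042, 0.0]
force: [-0.3, -0.4, 0.1]
width: 0.372
```

```bash
python3 look.py wrist:w5 scene:s5; python3 -c "
import cv2
a=cv2.imread('pics/s5.png');cv2.imwrite('pics/s5c.png',cv2.resize(a[100:250,250:400],None,fx=4,fy=4))"
```

```text
8.68 [594.4 116.3 205.3] [-0.     0.999  0.042  0.   ] [-1.3 -0.7  0.2] 37.3
```

View pics/s5c.png

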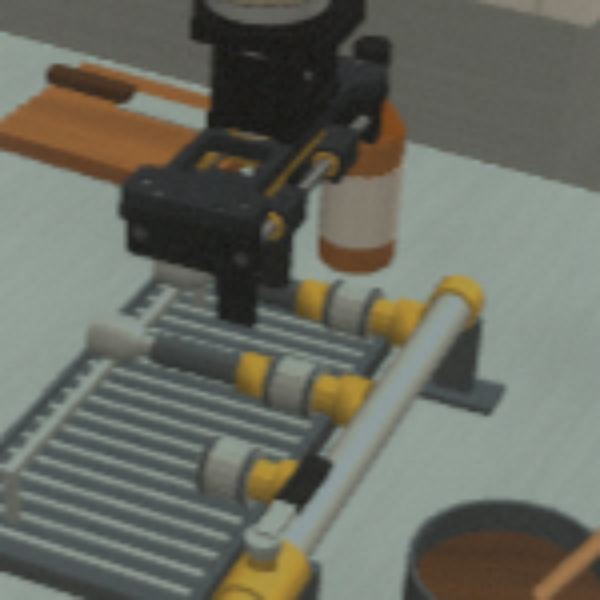

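View pics/w5.png

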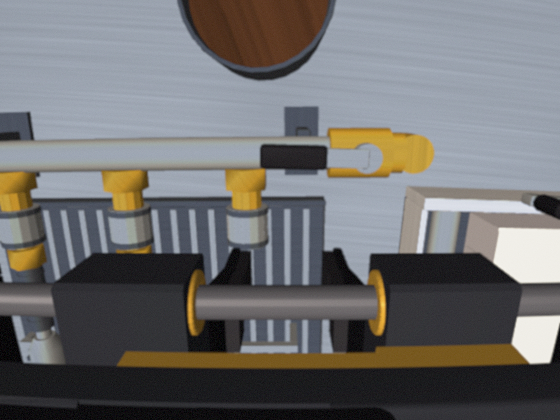

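Run:
```python
from h import *
W=cap('wrist');S=cap('scene');e=r.read_state()['ee_pos']
K,R,t,d=cam(W);print('cam',-R.T@t-e,R[2],'depth',(R@e+t)[2])
for dz in (-8,0,8,16,24,32,40):
  print(dz,[np.round(proj(p,e+[dx,dy,dz])[0]).tolist() for p in (S,) for dx,dy in((0,-27),(10,-27),(-10,-34))],[np.round(proj(W,e+[dx,dy,dz])[0]).tolist() for dx in(-10,10) for dy in(-19,19)])
```

```text
cam [ 72.25028822   5.87352204 192.49744269] [-0.26214007 -0.02167042 -0.96478649] depth 204.78590992001534
-8 [[306.0, 195.0], [310.0, 196.0], [301.0, 195.0]] [[317.0, 262.0], [251.0, 257.0], [321.0, 229.0], [254.0, 224.0]]
0 [[306.0, 192.0], [310.0, 193.0], [301.0, 192.0]] [[319.0, 268.0], [250.0, 262.0], [323.0, 234.0], [252.0, 228.0]]
8 [[306.0, 189.0], [310.0, 190.0], [301.0, 189.0]] [[320.0, 274.0], [249.0, 268.0], [324.0, 238.0], [251.0, 233.0]]
16 [[306.0, 186.0], [310.0, 187.0], [301.0, 186.0]] [[321.0, 280.0], [247.0, 275.0], [326.0, 244.0], [249.0, 238.0]]
24 [[307.0, 183.0], [310.0, 184.0], [301.0, 183.0]] [[323.0, 287.0], [246.0, 281.0], [327.0, 249.0], [248.0, 243.0]]
32 [[307.0, 180.0], [310.0, 181.0], [301.0, 180.0]] [[324.0, 295.0], [244.0, 289.0], [329.0, 256.0], [246.0, 249.0]]
40 [[307.0, 177.0], [311.0, 178.0], [301.0, 177.0]] [[326.0, 303.0], [242.0, 297.0], [331.0, 263.0], [244.0, 256.0]]
```

Call:
play_rows(
  rows=[
    [[0.5, 1.53, 0], 0],
    [[0.5, 1.53, 0], 0],
    [[0.5, 1.53, 0], 0],
    [[0.5, 1.53, -0.8], 0],
    [[0.5, 1.53, -1.6], 0],
    [[0.5, 1.53, -1.6], 0],
    [[0.5, 1.53, -1.6], 0],
  ],
  gripper=0,
)

```text
t: 9.65
ee_pos: [625.4, 207.8, 111.4]
eef_rot: [-0.0, 0.999, 0.041, 0.001]
force: [0.6, 0.1, 0.7]
width: 0.003
```

```bash
python3 look.py wrist:w6 scene:s6; python3 -c "
import cv2
a=cv2.imread('pics/s6.png');cv2.imwrite('pics/s6c.png',cv2.resize(a[100:250,250:400],None,fx=4,fy=4))"
```

```text
9.75 [625.9 208.4 112.1] [-0.001  0.999  0.042  0.002] [-0.1 -0.1 -0. ] 0.6
```

View pics/s6c.png

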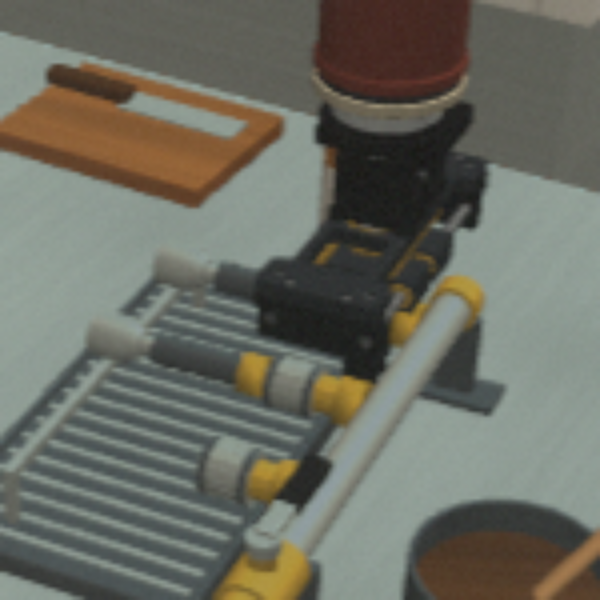

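Call:
play_rows(
  rows=[
    [[0, 0, -0.1], 0],
    [[0, 0, -0.2], 0],
    [[0, 0, -0.25], 0],
    [[0, 0, -0.25], 0],
  ],
)

```text
t: 10.25
ee_pos: [624.2, 208.1, 93.9]
eef_rot: [0.0, 0.999, 0.042, -0.0]
force: [1.0, 0.4, -0.4]
width: 0.005
```

Call:
play_rows(
  rows=[
    [[0, 0, -0.08], 0],
    [[0, 0, -0.15], 0],
    [[0, 0, -0.15], 0],
  ],
)

```text
t: 10.62
ee_pos: [624.1, 208.0, 84.7]
eef_rot: [0.0, 0.999, 0.042, -0.0]
force: [0.3, -0.4, 0.2]
width: 0.004
```

Call:
play_rows(
  rows=[
    [[0, 0, -0.08], 0],
    [[0, 0, -0.15], 0],
    [[0, 0, -0.15], 0],
  ],
)

```text
t: 11.0
ee_pos: [624.1, 208.0, 75.8]
eef_rot: [0.0, 0.999, 0.042, -0.0]
force: [-0.2, 0.2, 0.4]
width: 0.006
```

Call:
play_rows(
  rows=[
    [[0, 0, -0.05], 0],
    [[0, 0, -0.08], 0],
    [[0, 0, -0.08], 0],
  ],
)

```text
t: 11.38
ee_pos: [624.3, 208.1, 71.3]
eef_rot: [-0.0, 0.999, 0.042, -0.0]
force: [-0.2, 0.2, 0.5]
width: 0.005
```

Call:
play_rows(
  rows=[
    [[0, 0, -0.04], 0],
    [[0, 0, -0.08], 0],
    [[0, 0, -0.08], 0],
  ],
)

```text
t: 11.75
ee_pos: [624.3, 208.0, 66.4]
eef_rot: [0.0, 0.999, 0.042, -0.0]
force: [1.2, 0.3, 0.3]
width: 0.003
```

```bash
python3 look.py scene:s7; python3 -c "
import cv2
a=cv2.imread('pics/s7.png');cv2.imwrite('pics/s7c.png',cv2.resize(a[130:250,280:400],None,fx=5,fy=5))"
```

```text
11.8 [624.3 208.1  66.5] [-0.     0.999  0.042 -0.   ] [0.  0.3 0.1] 0.6
```

View pics/s7c.png

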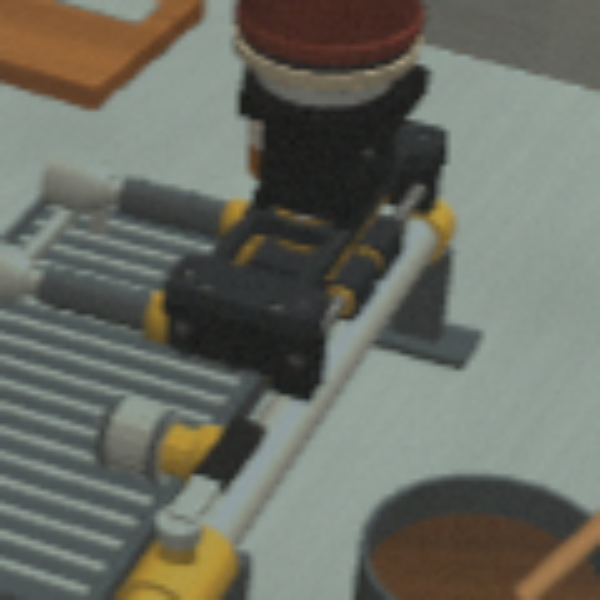

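Call:
play_rows(
  rows=[
    [[0, 0, -0.03], 0],
    [[0, 0, -0.06], 0],
    [[0, 0, -0.06], 0],
  ],
)

```text
t: 12.18
ee_pos: [624.5, 208.1, 63.5]
eef_rot: [-0.0, 0.999, 0.042, 0.0]
force: [-1.4, 0.3, 3.1]
width: 0.005
```

Call:
play_rows(
  rows=[
    [[0, 0, -0.03], 0],
    [[0, 0, -0.06], 0],
    [[0, 0, -0.06], 0],
  ],
)

```text
t: 12.55
ee_pos: [624.7, 208.2, 63.0]
eef_rot: [0.0, 0.999, 0.042, 0.001]
force: [-12.1, -5.0, 27.6]
width: 0.004
```

Call:
play_rows(
  rows=[
    [[0, 0, 0.8], 0],
    [[-0.5, -1.5, 1.2], 0],
    [[-0.5, -1.5, 1.2], 0],
    [[-0.5, -1.5, 1.2], 0],
    [[-0.5, -1.5, 0.27], 0],
    [[-0.5, -1.5, 0.27], 0],
    [[-0.5, -1.5, 0.27], 0],
  ],
)

```text
t: 13.42
ee_pos: [594.8, 119.2, 76.8]
eef_rot: [-0.0, 0.999, 0.042, 0.0]
force: [0.2, 0.6, -0.0]
width: 0.004
```

Call:
play_rows(
  rows=[
    [[0.33, -0.03, 0.03], 0],
    [[0.65, 0.07, 0.03], 0],
    [[1.03, 0.05, 0.03], 0],
    [[1.4, -0.13, 0.03], 0],
    [[1.52, -0.25, 0.03], 0],
    [[1.63, -0.4, 0.03], 0],
    [[1.68, -0.5, 0.03], 0],
    [[1.7, -0.55, 0.03], 0],
    [[1.7, -0.58, 0.03], 0],
    [[1.7, -0.58, 0.03], 0],
  ],
)

```text
t: 14.68
ee_pos: [697.2, 83.6, 78.4]
eef_rot: [-0.0, 0.999, 0.042, 0.001]
force: [0.7, 3.4, 2.1]
width: 0.0
```

```bash
python3 look.py scene:s8; python3 -c "
import cv2
a=cv2.imread('pics/s8.png');cv2.imwrite('pics/s8c.png',cv2.resize(a[130:280,260:410],None,fx=4,fy=4))"
```

```text
14.72 [697.1  83.6  78.2] [-0.     0.999  0.042  0.001] [0.4 3.7 2.3] 0.4
```

View pics/s8c.png

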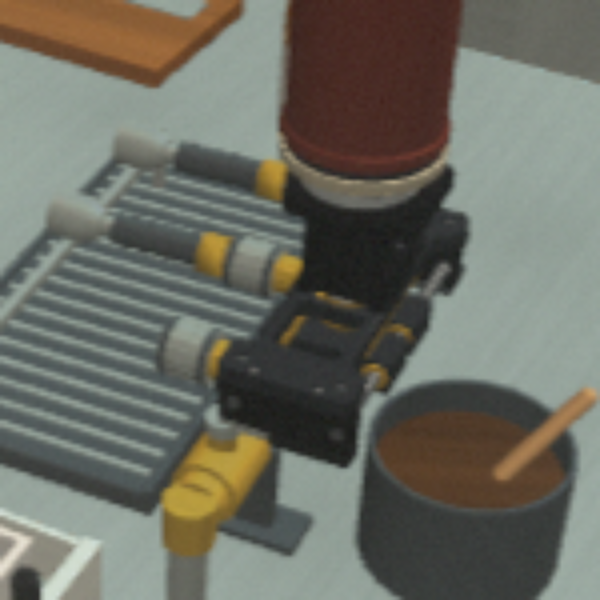

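Call:
play_rows(
  rows=[
    [[0, -0.05, 0], 0],
    [[0, -0.1, 0], 0],
    [[0, -0.1, 0], 0],
  ],
)

```text
t: 15.1
ee_pos: [697.1, 82.9, 78.2]
eef_rot: [-0.003, 0.999, 0.044, 0.001]
force: [4.1, 14.8, 0.2]
width: 0.004
```

Call:
play_rows(
  rows=[
    [[0, -0.05, 0], 0],
    [[0, -0.1, 0], 0],
    [[0, -0.1, 0], 0],
  ],
)

```text
t: 15.48
ee_pos: [697.1, 82.8, 78.4]
eef_rot: [-0.006, 0.999, 0.046, 0.002]
force: [6.6, 27.2, -2.8]
width: 0.007
```

Call:
play_rows(
  rows=[
    [[0, 0.3, 0], 0],
    [[0, 0.3, 1.0], 0],
    [[0, 0.3, 2.0], 0],
    [[-1.2, 1.5, 2.0], 0],
    [[-2.3, 3.0, 2.0], 0],
    [[-2.3, 3.0, 2.0], 0],
    [[-2.3, 3.0, 2.0], 0],
    [[-2.3, 3.0, 2.0], 0],
  ],
  gripper=70,
)

```text
t: 16.48
ee_pos: [557.3, 252.3, 197.7]
eef_rot: [0.001, 0.999, 0.043, 0.0]
force: [-0.2, -0.8, -0.2]
width: 0.775
```

Run:
```python
from fit import *
W=cap('wrist','w9');S=cap('scene','s9')
print(r.read_state()['ee_pos'])
for n in ['gas_cock_tip','sleeve1_mid','sleeve2_mid','sleeve3_mid']:
  for a in tip_of(W,n)[:1]: print(n,a['p'],a['position'],onz(W,a['position'],121 if n[0]=='g' else 80))
```

```text
[559.39430964 249.37488579 197.27902293]
sleeve1_mid 0.68 [412.3, 199.0] [566.87433616 144.76658087  80.        ]
sleeve2_mid 0.8 [286.3, 197.4] [558.82306463 252.14003066  80.        ]
sleeve3_mid 0.9 [161.1, 196.1] [550.79354156 358.54823411  80.        ]
```

View pics/w9.png

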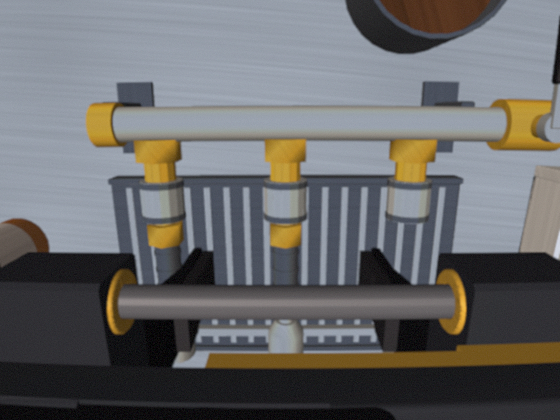

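View pics/s9.png

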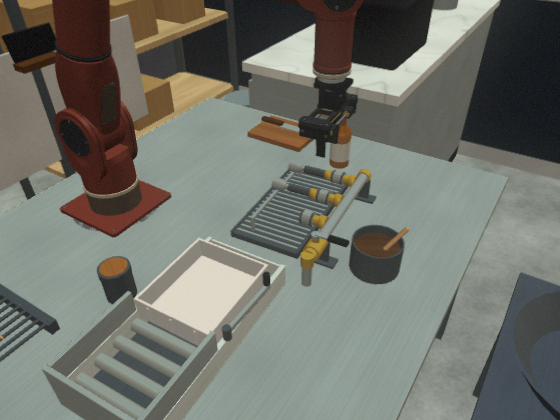

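Run:
```python
from h import *
S=cap('scene');e=r.read_state()['ee_pos'];print(e)
im=cv2.cvtColor(S['color'],cv2.COLOR_RGB2BGR)
x0,y0=290,60;k=8
c=cv2.resize(im[y0:y0+75,x0:x0+80],None,fx=k,fy=k,interpolation=cv2.INTER_CUBIC)
c=cv2.convertScaleAbs(c,alpha=1.8,beta=10)
for dy in (-35-8,35):
  for dz in (-8,30,62,70,100):
    u,v=(proj(S,e+[0,dy,dz])[0]-[x0,y0])*k
    cv2.circle(c,(int(u),int(v)),4,(0,0,255),-1);cv2.putText(c,f'{dz}',(int(u)+5,int(v)),0,.5,(0,255,255),1)
cv2.imwrite('pics/s9c.png',c)
```

```text
[559.21503164 249.98911898 197.21372096]
```

View pics/s9c.png

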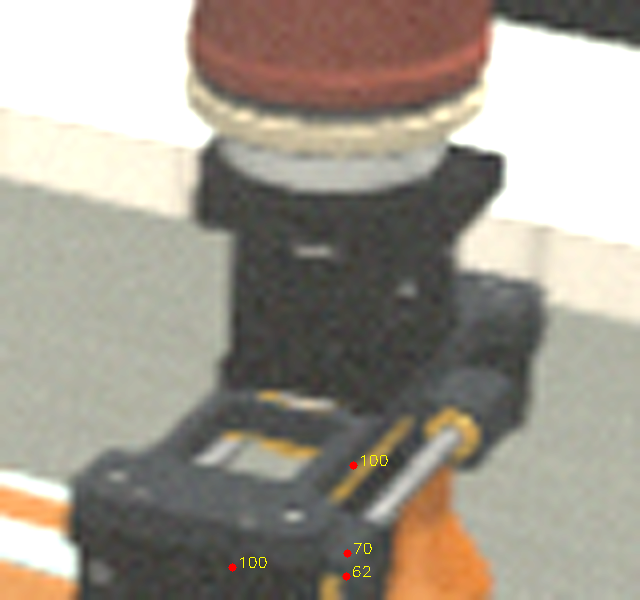

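Run:
```python
from h import *
S=cap('scene');e=r.read_state()['ee_pos']
im=cv2.cvtColor(S['color'],cv2.COLOR_RGB2BGR)
x0,y0=285,95;k=8
c=cv2.resize(im[y0:y0+75,x0:x0+90],None,fx=k,fy=k,interpolation=cv2.INTER_CUBIC)
c=cv2.convertScaleAbs(c,alpha=1.8,beta=10)
for dx,dy in ((0,-42),(0,42),(37,-95),(-37,-95)):
  for dz in (-8,30,50,62,70,100):
    u,v=(proj(S,e+[dx,dy,dz])[0]-[x0,y0])*k
    cv2.circle(c,(int(u),int(v)),4,(0,0,255),-1);cv2.putText(c,f'{dz}',(int(u)+5,int(v)),0,.5,(0,255,255),1)
cv2.imwrite('pics/s9d.png',c)
```

```text
(no output)
```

View pics/s9d.png

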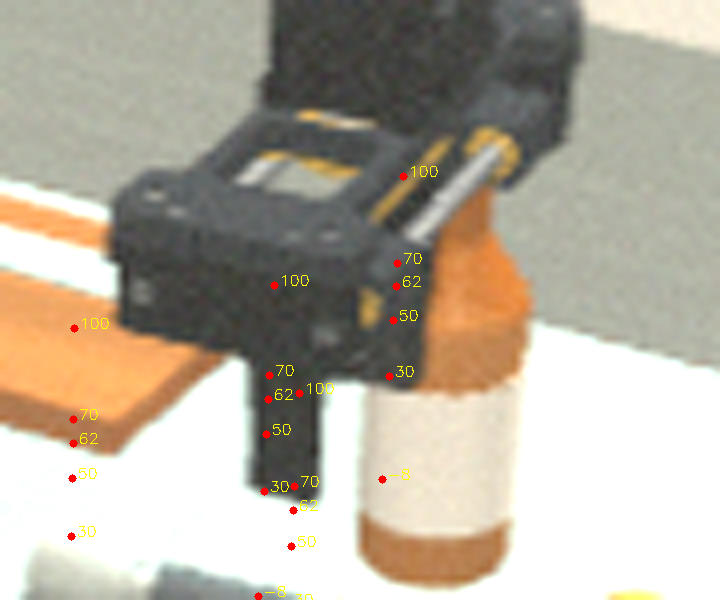

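Call:
play_rows(
  rows=[
    [[-0.02, 0.04, -0.8], 0],
    [[-0.02, 0.04, -1.6], 0],
    [[-0.02, 0.04, -2.4], 0],
    [[-0.02, 0.04, -2.6], 0],
    [[-0.02, 0.04, -2.6], 0],
  ],
  gripper=66,
)

```text
t: 17.5
ee_pos: [557.4, 253.7, 41.9]
eef_rot: [-0.0, 0.999, 0.042, -0.0]
force: [0.8, -0.5, 0.3]
width: 0.759
```

```bash
python3 look.py wrist:w10
```

```text
17.55 [558.2 254.2  43. ] [-0.     0.999  0.042  0.001] [ 0.2 -0.2  0.3] 66.1
```

View pics/w10.png

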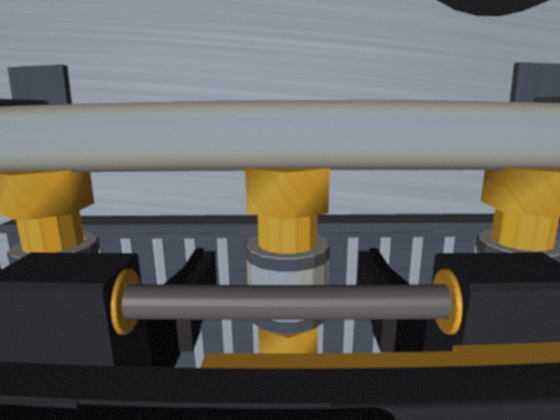

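Call:
play_rows(
  rows=[
    [[0, 0, -0.2], 0],
    [[0, 0, -0.2], 0],
    [[0, 0, -0.2], 0],
  ],
)

```text
t: 17.92
ee_pos: [557.5, 253.8, 29.9]
eef_rot: [-0.0, 0.999, 0.042, 0.0]
force: [-0.2, -0.6, -0.4]
width: 0.763
```

Call:
play_rows(
  rows=[
    [[0, 0, 0], 0],
    [[0, 0, 0], 0],
    [[0, 0, 0], 0],
    [[0, 0, 0], 0],
    [[0, 0, 0], 0],
  ],
  gripper=25,
  force=55,
)

```text
t: 18.55
ee_pos: [557.3, 253.2, 29.5]
eef_rot: [0.0, 0.999, 0.042, -0.0]
force: [-1.2, -2.3, 1.2]
width: 0.406
```

Call:
play_rows(
  rows=[
    [[0.06, 0.005, 0], 0],
    [[0.12, 0.01, 0], 0],
    [[0.17, 0.015, 0], 0],
    [[0.18, 0.015, 0], 0],
    [[0.18, 0.015, 0], 0],
  ],
)

```text
t: 19.18
ee_pos: [565.8, 253.9, 29.4]
eef_rot: [0.001, 0.999, 0.042, -0.002]
force: [-11.1, -5.2, 9.2]
width: 0.405
```

```bash
python3 look.py scene:s11 wrist:w11; python3 -c "
import cv2
a=cv2.imread('pics/s11.png');cv2.imwrite('pics/s11c.png',cv2.resize(a[130:280,230:400],None,fx=4,fy=4))"
```

```text
19.27 [565.7 253.9  29.4] [ 0.001  0.999  0.042 -0.002] [-10.5  -5.3   9. ] 35.3
```

View pics/s11c.png

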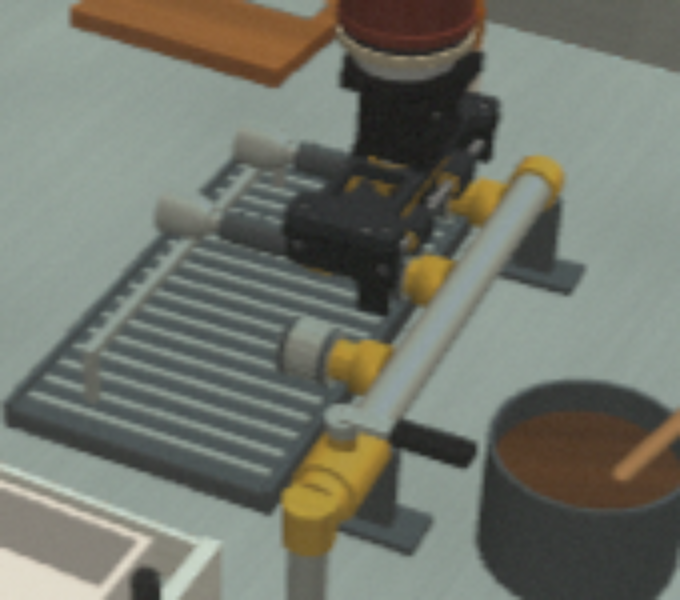

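Call:
play_rows(
  rows=[
    [[0.03, 0.003, 0], 0],
    [[0.05, 0.005, 0], 0],
    [[0.05, 0.005, 0], 0],
  ],
)

```text
t: 19.65
ee_pos: [568.1, 254.1, 29.4]
eef_rot: [0.001, 0.999, 0.042, -0.003]
force: [-13.7, -6.3, 12.6]
width: 0.407
```

```bash
python3 look.py scene:s12 top:t12; python3 -c "
import cv2
a=cv2.imread('pics/s12.png')
b=cv2.imread('pics/s9.png')
import numpy as np
cv2.imwrite('pics/s12c.png',np.hstack([cv2.resize(x[150:240,250:330],None,fx=4.5,fy=4.5) for x in(b,a)]))"
```

```text
19.75 [568.1 254.1  29.4] [ 0.001  0.999  0.042 -0.003] [-13.4  -7.1  11.7] 35.6
```

View pics/s12c.png

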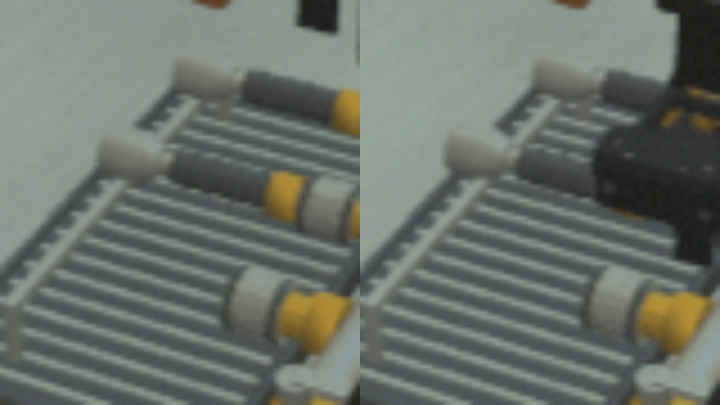

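Call:
play_rows(
  rows=[
    [[0, 0, 0], 0],
    [[0, 0, 0], 0],
    [[0, 0, 0], 0],
    [[0, 0, 0.15], 0],
    [[-0.7, -0.07, 0.15], 0],
    [[-1.39, -0.14, 0.15], 0],
    [[-1.39, -0.14, 0.15], 0],
    [[-1.39, -0.14, 0.15], 0],
  ],
  gripper=62,
)

```text
t: 20.75
ee_pos: [488.8, 246.6, 39.3]
eef_rot: [-0.0, 0.999, 0.042, 0.001]
force: [-1.0, -0.1, 0.6]
width: 0.711
```

```bash
python3 look.py scene:s13 wrist:w13;python3 -c "
import cv2
a=cv2.imread('pics/s13.png')
cv2.imwrite('pics/s13c.png',cv2.resize(a[130:280,230:400],None,fx=4,fy=4))"
```

```text
20.85 [488.9 246.6  38.9] [-0.     0.999  0.041  0.   ] [ 0.9 -0.5 -0.6] 62.4
```

View pics/w13.png

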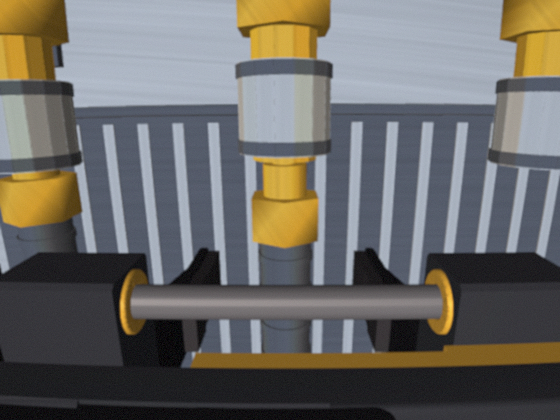

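View pics/s13c.png

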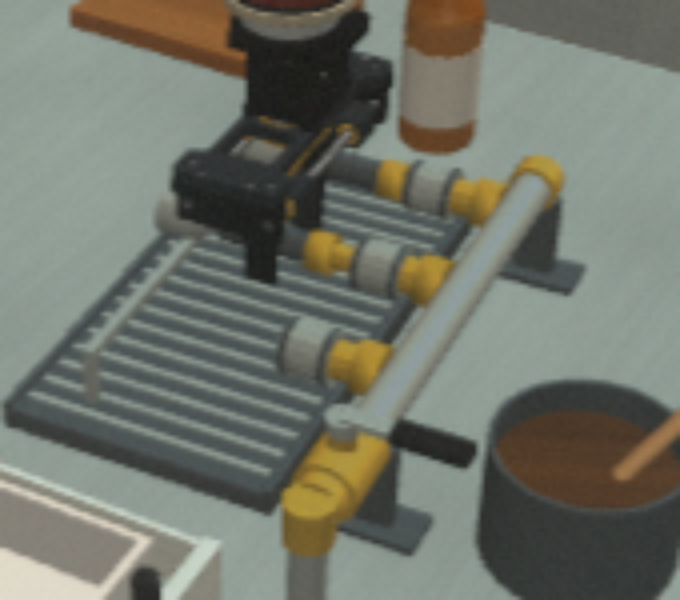

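Call:
play_rows(
  rows=[
    [[0, 0, 0], 0],
    [[0, 0, 0], 0],
    [[0, 0, 0], 0],
    [[0, 0, 0], 0],
    [[0, 0, 0], 0],
    [[0, 0, 0], 0],
  ],
  gripper=10,
  force=45,
)

```text
t: 21.6
ee_pos: [487.6, 246.6, 38.5]
eef_rot: [-0.0, 0.999, 0.042, 0.0]
force: [-0.2, 0.6, -0.3]
width: 0.239
```

Call:
play_rows(
  rows=[
    [[-0.15, -0.014, 0], 0],
    [[-0.3, -0.028, 0], 0],
    [[-0.45, -0.04, 0], 0],
    [[-0.6, -0.055, 0], 0],
    [[-0.75, -0.07, 0], 0],
    [[-0.8, -0.073, 0], 0],
    [[-0.8, -0.073, 0], 0],
    [[-0.8, -0.073, 0], 0],
  ],
)

```text
t: 22.6
ee_pos: [439.9, 242.1, 38.5]
eef_rot: [-0.0, 0.999, 0.042, 0.0]
force: [0.5, 0.7, -1.5]
width: 0.24
```

```bash
python3 look.py scene:s14 wrist:w14 top:t14;python3 -c "
import cv2
a=cv2.imread('pics/s14.png')
cv2.imwrite('pics/s14c.png',cv2.resize(a[130:280,230:400],None,fx=4,fy=4))"
```

```text
22.75 [439.8 242.1  38.5] [-0.     0.999  0.042 -0.   ] [ 0.5  0.5 -0.8] 20.7
```

View pics/w14.png

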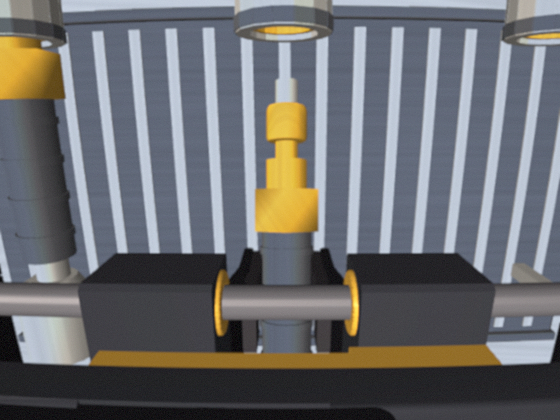

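View pics/s14c.png

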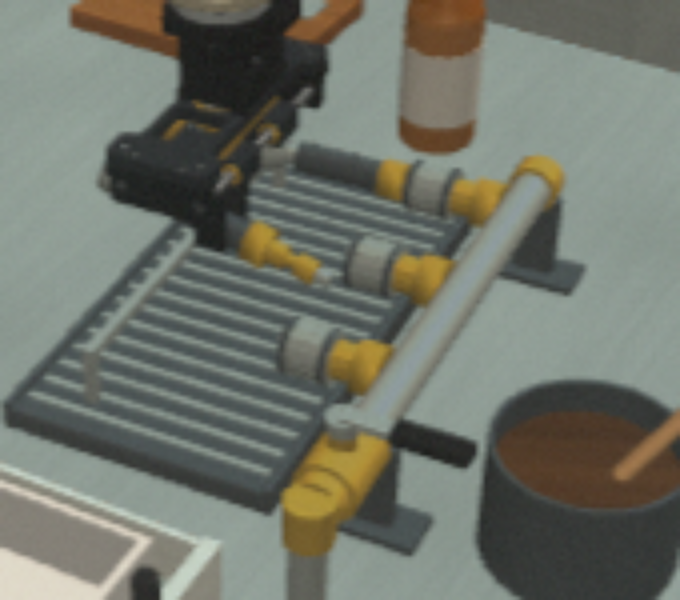

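View pics/t14.png

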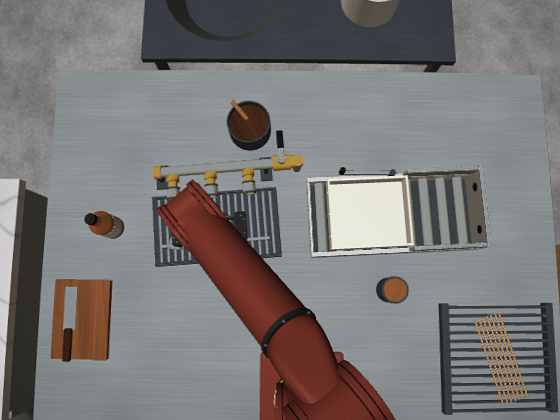

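Call:
play_rows(
  rows=[
    [[0, 0, 0.9], 0],
    [[0, 0, 1.85], 0],
    [[0.2, -1, 1.85], 1],
    [[0.4, -2, 1.85], 2],
    [[0.6, -3, 1.85], 3.3],
    [[0.8, -4, 1.85], 4.6],
    [[1.0, -5, 1.85], 5.9],
    [[1.2, -6, 1.85], 7.2],
    [[1.4, -6.5, 1.85], 8.5],
    [[1.6, -7, 1.85], 9.8],
    [[1.64, -7, 1.85], 11.0],
    [[1.64, -7, 1.85], 11.0],
  ],
)

```text
t: 24.25
ee_pos: [538.1, -178.0, 149.1]
eef_rot: [-0.0, 0.69, 0.724, 0.0]
force: [0.2, 0.5, -2.7]
width: 0.242
```

```bash
python3 look.py wrist:w15 scene:s15
```

```text
24.35 [ 537.9 -177.4  149.3] [-0.     0.69   0.723  0.   ] [ 0.5 -0.3 -2.6] 21.0
```

View pics/w15.png

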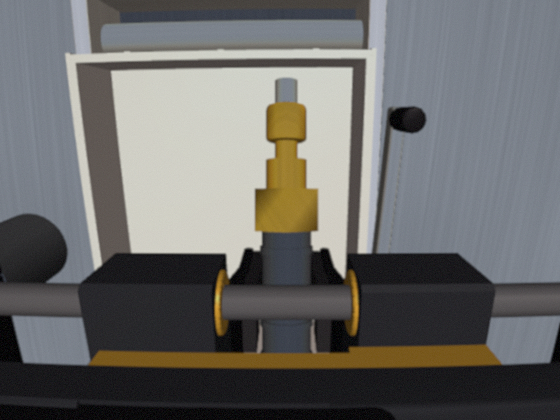

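View pics/s15.png

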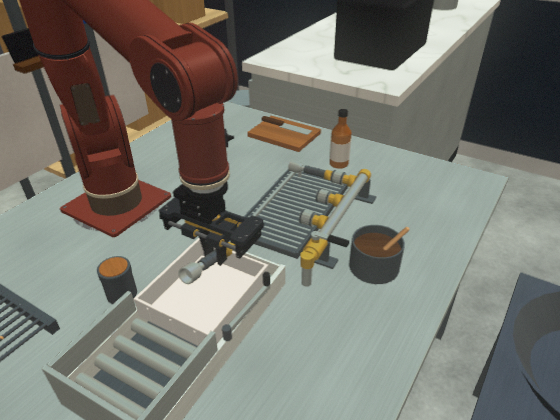

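Run:
```python
from fit import *
W=cap('wrist');T=cap('top','t15');e=r.read_state()['ee_pos']
for uv in [(68,58),(375,52)]: print(onz(W,uv,100))
for uv in [(112,70),(354,68)]: print('floor',onz(W,uv,50))
print(e)
q=lambda x,y,c=(495,-184,.058):(c[0]+np.cos(c[2])*x-np.sin(c[2])*y,c[1]+np.sin(c[2])*x+np.cos(c[2])*y)
print(q(95,110),q(-95,110))
print([ (x['p'],x['position'],onz(T,x['position'],45)) for x in tip_of(T,'crate')[:1]])
```

```text
[398.44825255 -78.45812084 100.        ]
[587.44605783 -67.9691191  100.        ]
floor [403.82098153 -80.79986818  50.        ]
floor [583.7447915  -72.23462027  50.        ]
[ 537.96415165 -177.36165495  149.52921663]
(np.float64(583.4638312411619), np.float64(-68.67805689230154)) (np.float64(393.78332166228046), np.float64(-79.6918793847832))
[(0.77, [366.4, 216.5], array([ 490.92108632, -182.35817321,   45.        ]))]
```

View pics/t15.png

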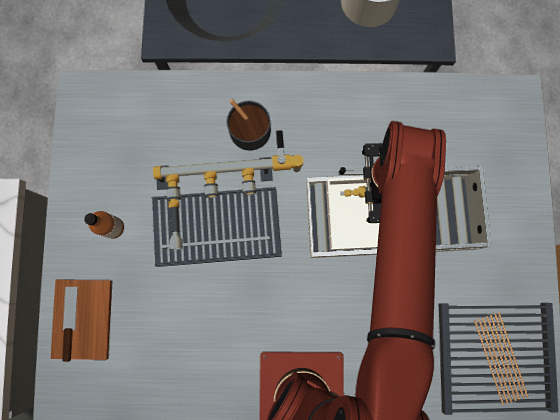

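Call:
play_rows(
  rows=[
    [[0, 0, -0.8], 0],
    [[0, 0, -1.5], 0],
    [[0, 0, -1.9], 0],
    [[0, 0, -2.04], 0],
    [[0, 0, -2.04], 0],
    [[0, 0, -2.04], 0],
  ],
)

```text
t: 25.25
ee_pos: [538.7, -177.8, 28.0]
eef_rot: [0.001, 0.69, 0.724, 0.0]
force: [-0.1, 0.4, -0.8]
width: 0.239
```

Call:
play_rows(
  rows=[
    [[0, 0, -0.03], 0],
    [[0, 0, -0.03], 0],
  ],
)

```text
t: 25.5
ee_pos: [538.8, -178.3, 26.3]
eef_rot: [0.001, 0.69, 0.724, 0.0]
force: [-1.0, -0.7, 5.6]
width: 0.239
```

Call:
play_rows(
  rows=[
    [[0, 0, 0], 0],
    [[0, 0, 0], 0],
    [[0, 0, 0], 0],
    [[0, 0, 0.5], 0],
    [[0, 0, 1.3], 0],
    [[0, 0, 2.1], 0],
    [[0, 0, 2.1], 0],
  ],
  gripper=40,
)

```text
t: 26.38
ee_pos: [540.5, -178.4, 155.4]
eef_rot: [0.003, 0.69, 0.724, 0.001]
force: [-0.5, -1.1, -0.1]
width: 0.459
```

```bash
python3 look.py wrist:w16 scene:s16
```

```text
26.48 [ 538.  -177.9  151.2] [0.    0.69  0.724 0.   ] [-0.4  0.3 -0.6] 40.0
```

View pics/w16.png

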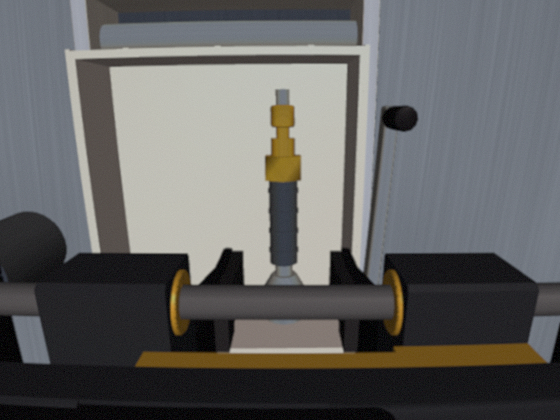

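View pics/s16.png

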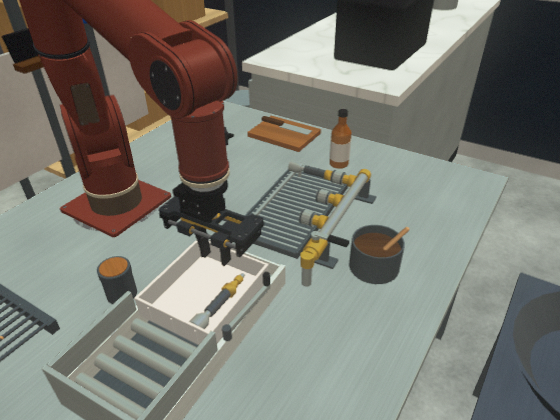

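Call:
play_rows(
  rows=[
    [[0, 1, 0.1], -1.0],
    [[0, 2, 0.1], -2.2],
    [[0, 3, 0.1], -3.4],
    [[0, 4, 0.1], -4.6],
    [[0, 5, 0.1], -5.8],
    [[0, 6, 0.1], -7.0],
    [[0.1, 7, 0.1], -8.2],
    [[0.16, 8, 0.1], -9.4],
    [[0.16, 8.93, 0.1], -10.6],
    [[0.16, 8.93, 0.1], -11],
    [[0.16, 8.93, 0.1], -11],
    [[0.16, 8.93, 0.1], -11],
  ],
  gripper=66,
)

```text
t: 27.98
ee_pos: [547.8, 356.3, 156.2]
eef_rot: [0.001, 0.999, 0.042, -0.001]
force: [0.4, 0.0, -0.3]
width: 0.763
```

Run:
```python
from fit import *
W=cap('wrist','w17');s=r.read_state()
print(s['ee_pos'],s['eef_rot'])
for n in ['sleeve1_mid','sleeve2_mid','sleeve3_mid']:
  for a in tip_of(W,n)[:2]: print(n,a['p'],a['position'],onz(W,a['position'],80))
```

```text
[548.00368631 356.18028684 156.58455485] [ 5.39810784e-04  9.99140928e-01  4.14368920e-02 -3.13583555e-04]
sleeve1_mid 0.79 [558.2, 209.9] [566.80029142 147.56773187  80.        ]
sleeve2_mid 0.65 [426.4, 210.0] [557.89630185 251.72007248  80.        ]
sleeve3_mid 0.97 [282.7, 209.8] [549.02788899 358.74152667  80.        ]
```

View pics/w17.png

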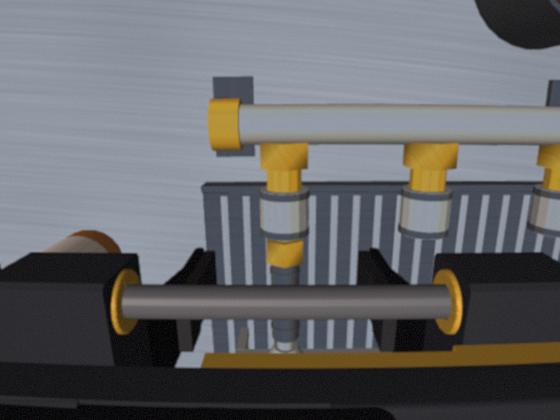

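Call:
play_rows(
  rows=[
    [[0, 0.035, -0.8], 0],
    [[0, 0.035, -1.6], 0],
    [[0, 0.035, -1.95], 0],
    [[0, 0.035, -2.1], 0],
    [[0, 0.035, -2.1], 0],
    [[0, 0.035, -2.1], 0],
  ],
)

```text
t: 28.92
ee_pos: [548.6, 360.8, 33.1]
eef_rot: [-0.001, 0.999, 0.042, 0.001]
force: [0.2, 0.1, -0.3]
width: 0.758
```

Call:
play_rows(
  rows=[
    [[0, 0, 0], 0],
    [[0, 0, 0], 0],
    [[0, 0, 0], 0],
    [[0, 0, 0], 0],
    [[0, 0, 0], 0],
  ],
  gripper=25,
  force=55,
)

```text
t: 29.55
ee_pos: [547.9, 357.6, 31.2]
eef_rot: [0.002, 0.999, 0.041, -0.0]
force: [-0.9, -6.6, 4.9]
width: 0.407
```

Call:
play_rows(
  rows=[
    [[0.06, 0.005, 0], 0],
    [[0.12, 0.01, 0], 0],
    [[0.18, 0.016, 0], 0],
    [[0.22, 0.02, 0], 0],
    [[0.23, 0.02, 0], 0],
    [[0.23, 0.02, 0], 0],
  ],
)

```text
t: 30.3
ee_pos: [558.7, 358.5, 31.1]
eef_rot: [0.003, 0.999, 0.042, -0.003]
force: [-12.3, -10.8, 13.4]
width: 0.402
```

```bash
python3 look.py scene:s18; python3 -c "
import cv2
a=cv2.imread('pics/s18.png')
b=cv2.imread('pics/s9.png')
import numpy as np
cv2.imwrite('pics/s18c.png',np.hstack([cv2.resize(x[150:240,250:330],None,fx=4.5,fy=4.5) for x in(b,a)]))"
```

```text
30.35 [558.7 358.6  31.1] [ 0.003  0.999  0.042 -0.003] [-12.2 -10.4  13.1] 35.7
```

View pics/s18c.png

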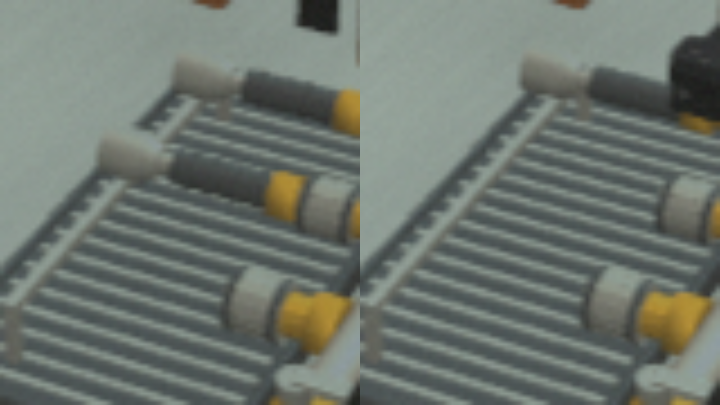

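Call:
play_rows(
  rows=[
    [[0, 0, 0], 0],
    [[0, 0, 0], 0],
    [[0, 0, 0], 0],
    [[0, 0, 0.14], 0],
    [[-0.7, -0.07, 0.14], 0],
    [[-1.39, -0.14, 0.14], 0],
    [[-1.39, -0.14, 0.14], 0],
    [[-1.39, -0.14, 0.14], 0],
  ],
  gripper=62,
)

```text
t: 31.35
ee_pos: [479.0, 353.0, 40.5]
eef_rot: [-0.0, 0.999, 0.042, 0.001]
force: [0.5, 0.1, 0.6]
width: 0.715
```

Call:
play_rows(
  rows=[
    [[0, 0, 0], 0],
    [[0, 0, 0], 0],
    [[0, 0, 0], 0],
    [[0, 0, 0], 0],
    [[0, 0, 0], 0],
    [[0, 0, 0], 0],
  ],
  gripper=10,
  force=45,
)

```text
t: 32.1
ee_pos: [477.9, 352.5, 39.6]
eef_rot: [0.0, 0.999, 0.042, -0.0]
force: [-2.1, -1.6, 0.3]
width: 0.239
```

```bash
python3 look.py wrist:w19
```

```text
32.15 [477.9 352.5  39.6] [ 0.     0.999  0.042 -0.   ] [-1.1 -1.  -0.3] 21.1
```

View pics/w19.png

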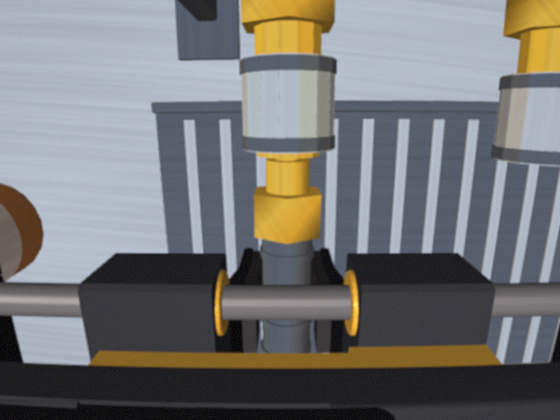

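Call:
play_rows(
  rows=[
    [[-0.15, -0.014, 0], 0],
    [[-0.3, -0.028, 0], 0],
    [[-0.45, -0.04, 0], 0],
    [[-0.6, -0.055, 0], 0],
    [[-0.75, -0.07, 0], 0],
    [[-0.8, -0.073, 0], 0],
    [[-0.8, -0.073, 0], 0],
  ],
)

```text
t: 33.02
ee_pos: [429.9, 348.5, 39.8]
eef_rot: [-0.0, 0.999, 0.042, 0.0]
force: [0.1, -0.4, -2.9]
width: 0.241
```

```bash
python3 look.py wrist:w20 top:t20 scene:s20
```

```text
33.17 [430.4 348.4  39.7] [-0.     0.999  0.042  0.   ] [ 0.1 -0.1 -2.9] 21.1
```

View pics/w20.png

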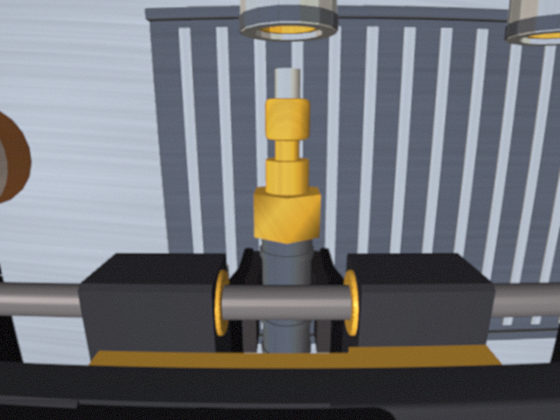

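View pics/t20.png

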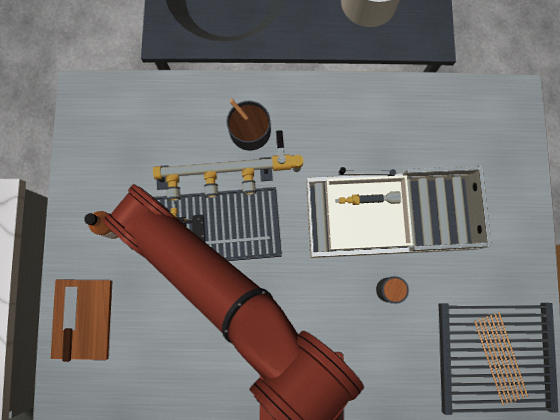

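Call:
play_rows(
  rows=[
    [[0, 0, 0.9], 0],
    [[0.2, -0.5, 1.85], 0],
    [[0.5, -1.5, 1.85], 1],
    [[0.8, -2.5, 1.85], 2.2],
    [[1.0, -3.5, 1.85], 3.4],
    [[1.1, -4.5, 1.85], 4.6],
    [[1.1, -5.5, 1.85], 5.8],
    [[1.0, -6.5, 1.85], 7.0],
    [[0.8, -7.5, 1.85], 8.2],
    [[0.6, -8.4, 1.85], 9.4],
    [[0.41, -8.84, 1.85], 10.6],
    [[0.41, -8.84, 1.85], 11.0],
  ],
)

```text
t: 34.67
ee_pos: [453.2, -186.1, 150.7]
eef_rot: [0.0, 0.69, 0.724, -0.001]
force: [0.1, 1.4, -1.9]
width: 0.239
```

Call:
play_rows(
  rows=[
    [[0, 0, 0], 0],
    [[0, 0, 0], 0],
  ],
)

```text
t: 34.92
ee_pos: [455.1, -180.8, 150.7]
eef_rot: [-0.0, 0.69, 0.724, 0.0]
force: [0.4, 0.7, -3.2]
width: 0.244
```

```bash
python3 look.py wrist:w21 top:t21
```

```text
35.02 [ 455.1 -180.7  150.7] [-0.     0.69   0.724  0.   ] [ 0.1  0.4 -3. ] 20.8
```

View pics/w21.png

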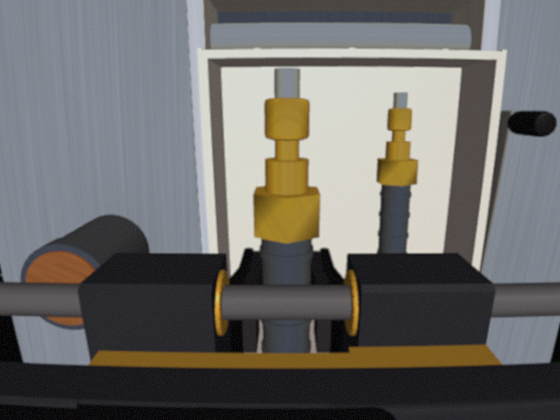

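View pics/t21.png

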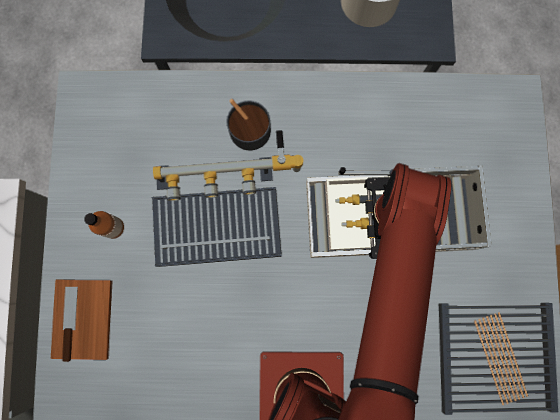

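Call:
play_rows(
  rows=[
    [[0, 0, -0.8], 0],
    [[0, 0, -1.5], 0],
    [[0, 0, -1.9], 0],
    [[0, 0, -2.03], 0],
    [[0, 0, -2.05], 0],
    [[0, 0, -2.07], 0],
    [[0, 0, -2.07], 0],
  ],
)

```text
t: 35.9
ee_pos: [455.2, -182.1, 27.3]
eef_rot: [0.001, 0.69, 0.724, 0.0]
force: [0.3, 0.6, -3.1]
width: 0.24
```

Call:
play_rows(
  rows=[
    [[0, 0, 0], 0],
    [[0, 0, 0], 0],
    [[0, 0, 0], 0],
    [[0, 0, 0.5], 0],
    [[0, 0, 1.3], 0],
    [[0, 0, 2.1], 0],
    [[0, 0, 2.1], 0],
  ],
  gripper=40,
)

```text
t: 36.78
ee_pos: [457.1, -182.8, 156.5]
eef_rot: [0.003, 0.69, 0.724, 0.001]
force: [-0.2, 0.8, -0.5]
width: 0.458
```

```bash
python3 look.py wrist:w22 top:t22 scene:s22
```

```text
36.92 [ 454.1 -181.8  151.7] [-0.     0.69   0.724 -0.   ] [ 0.7  0.5 -0.3] 39.9
```

View pics/w22.png

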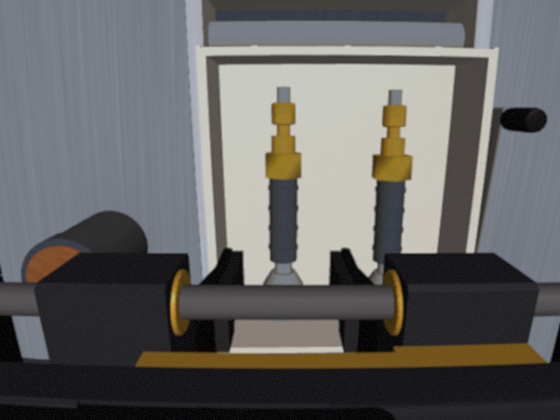

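View pics/s22.png

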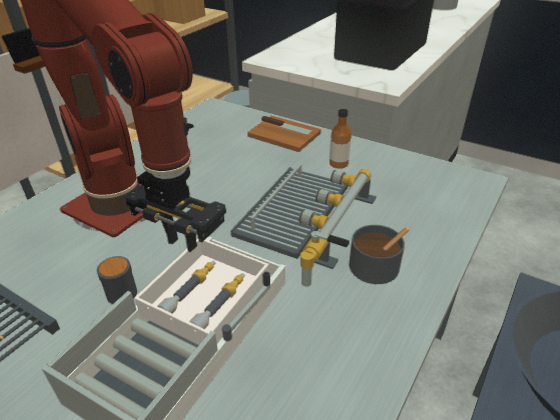

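Call:
play_rows(
  rows=[
    [[0.3, 1.0, 0], 0],
    [[0.62, 2.0, 0], 0],
    [[0.62, 2.23, 0], 0],
    [[0.62, 2.23, 0], 0],
    [[0.62, 2.23, -0.8], 0],
    [[0.62, 2.23, -1.2], 0],
    [[0.62, 2.23, -1.2], 0],
  ],
  gripper=60,
)

```text
t: 37.8
ee_pos: [489.6, -50.1, 78.4]
eef_rot: [-0.002, 0.691, 0.723, -0.002]
force: [-0.8, 0.4, 0.4]
width: 0.687
```

```bash
python3 look.py wrist:w23 top:t23 scene:s23
```

```text
37.95 [492.4 -49.1  81.5] [0.001 0.69  0.724 0.   ] [-0.2  0.5  0.3] 59.5
```

View pics/s23.png

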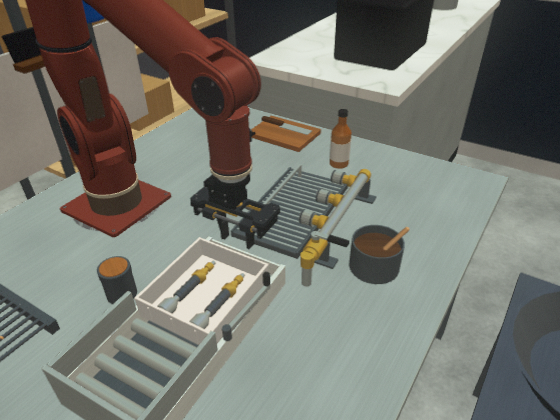

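View pics/t23.png

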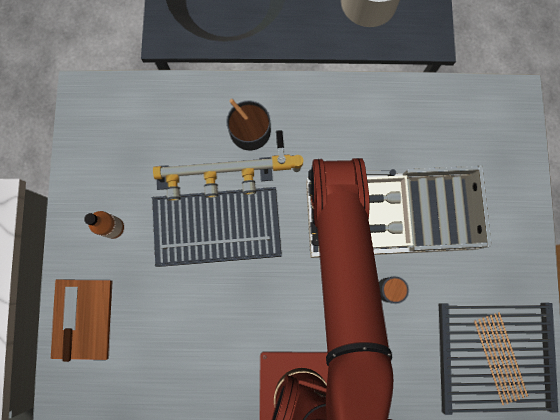

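Call:
play_rows(
  rows=[
    [[0, 0, -0.4], 0],
    [[0, 0, -0.72], 0],
    [[0, 0, -0.72], 0],
    [[0, -0.15, -0.72], 0],
    [[0, -0.3, -0.72], 0],
    [[0.03, -0.5, -0.72], 0],
    [[0.03, -0.5, -0.72], 0],
  ],
)

```text
t: 38.83
ee_pos: [493.7, -80.0, 37.5]
eef_rot: [0.0, 0.69, 0.723, -0.0]
force: [1.1, -0.0, 0.4]
width: 0.695
```

```bash
python3 look.py wrist:w24 scene:s24
```

```text
38.92 [493.5 -78.7  37.2] [-0.     0.69   0.724 -0.   ] [ 0.5  0.1 -0.6] 59.6
```

View pics/s24.png

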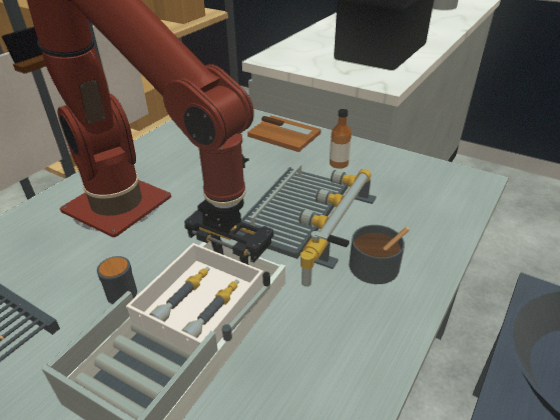

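Call:
play_rows(
  rows=[
    [[0.01, -0.13, 0], 0],
    [[0.02, -0.26, 0], 0],
    [[0.02, -0.4, 0], 0],
    [[0.03, -0.54, 0], 0],
    [[0.04, -0.68, 0], 0],
    [[0.05, -0.82, 0], 0],
    [[0.06, -0.96, 0], 0],
    [[0.06, -1.1, 0], 0],
    [[0.07, -1.24, 0], 0],
    [[0.08, -1.38, 0], 0],
    [[0.09, -1.52, 0], 0],
    [[0.1, -1.66, 0], 0],
  ],
)

```text
t: 40.42
ee_pos: [499.4, -178.3, 37.2]
eef_rot: [-0.0, 0.69, 0.724, -0.0]
force: [-1.0, 2.4, -0.1]
width: 0.688
```

Call:
play_rows(
  rows=[
    [[0.01, -0.13, 0], 0],
    [[0.02, -0.26, 0], 0],
    [[0.02, -0.4, 0], 0],
    [[0.03, -0.54, 0], 0],
    [[0.04, -0.68, 0], 0],
    [[0.05, -0.82, 0], 0],
    [[0.06, -0.9, 0], 0],
    [[0.06, -0.95, 0], 0],
    [[0.06, -1.0, 0], 0],
    [[0.06, -1.0, 0], 0],
  ],
)

```text
t: 41.68
ee_pos: [503.5, -238.2, 37.4]
eef_rot: [0.0, 0.69, 0.724, 0.0]
force: [-0.2, 0.5, 0.1]
width: 0.693
```

```bash
python3 look.py wrist:w25 scene:s25 top:t25
```

```text
41.82 [ 503.5 -238.    37.5] [0.    0.69  0.724 0.   ] [ 0.8  0.1 -0.5] 59.8
```

View pics/s25.png

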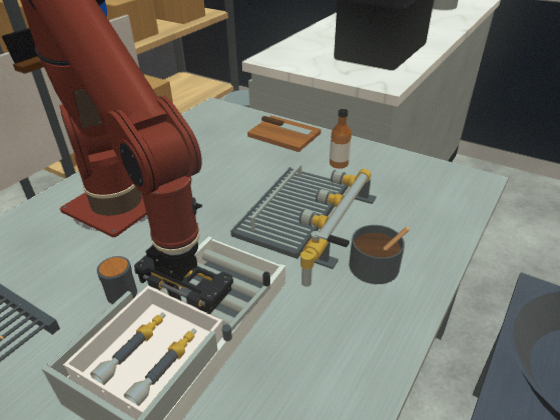

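View pics/t25.png

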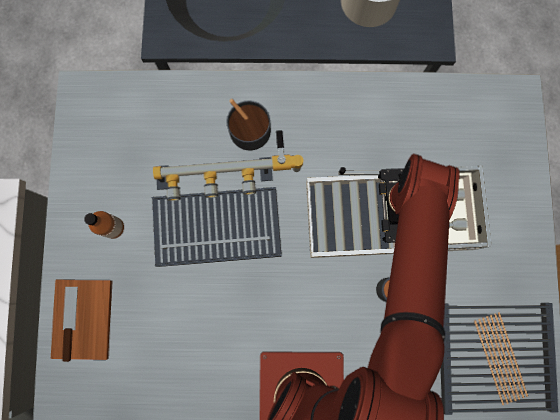

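Call:
play_rows(
  rows=[
    [[0.01, -0.1, 0], 0],
    [[0.01, -0.2, 0], 0],
    [[0.02, -0.3, 0], 0],
    [[0.02, -0.35, 0], 0],
    [[0.02, -0.35, 0], 0],
  ],
)

```text
t: 42.45
ee_pos: [504.5, -257.5, 37.3]
eef_rot: [-0.001, 0.689, 0.724, 0.0]
force: [-1.6, 6.6, 4.4]
width: 0.688
```

Call:
play_rows(
  rows=[
    [[0, -0.05, 0], 0],
    [[0, -0.1, 0], 0],
    [[0, -0.1, 0], 0],
  ],
)

```text
t: 42.82
ee_pos: [504.4, -257.4, 37.2]
eef_rot: [-0.004, 0.688, 0.726, 0.002]
force: [-6.9, 25.2, 13.0]
width: 0.692
```

Call:
play_rows(
  rows=[
    [[0, 0.4, 0], 0],
    [[0, 0.6, 0.6], 0],
    [[0, 0.8, 1.5], 0],
    [[0.8, 1.6, 1.7], 0],
    [[1.6, 2.4, 1.7], 0],
    [[2.4, 2.6, 1.7], 0],
    [[2.4, 2.6, 1.7], 0],
    [[2.4, 2.6, 1.7], 0],
  ],
  gripper=0,
)

```text
t: 43.82
ee_pos: [648.0, -109.9, 138.7]
eef_rot: [-0.0, 0.69, 0.724, -0.001]
force: [-0.8, -0.8, 0.7]
width: 0.01
```

Run:
```python
from fit import *
W=cap('wrist','w26');S=cap('scene','s26');T=cap('top','t26')
print(r.read_state()['ee_pos'])
for p in (W,S,T):
  for n,z in (('bar_knob',98),('crate',45),('bay',45)):
    for a in tip_of(p,n)[:1]: print(n,a['p'],np.round(a['position']),onz(p,a['position'],z))
```

```text
[ 647.61051382 -110.47679871  139.70751403]
bar_knob 0.83 [228. 220.] [ 610.66031861 -108.53225673   98.        ]
bar_knob 0.89 [264. 280.] [ 606.92430261 -110.97164799   98.        ]
crate 0.91 [146. 364.] [ 508.53752018 -372.59174312   45.        ]
bar_knob 0.28 [214. 242.] [412.86660855 236.232474    98.        ]
crate 0.59 [434. 209.] [ 513.89657969 -374.40876052   45.        ]
bay 0.62 [251. 131.] [738.88554204 145.18814523  45.        ]
```

View pics/w26.png

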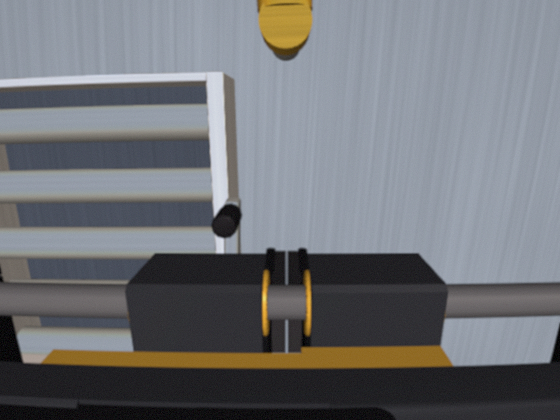

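View pics/s26.png

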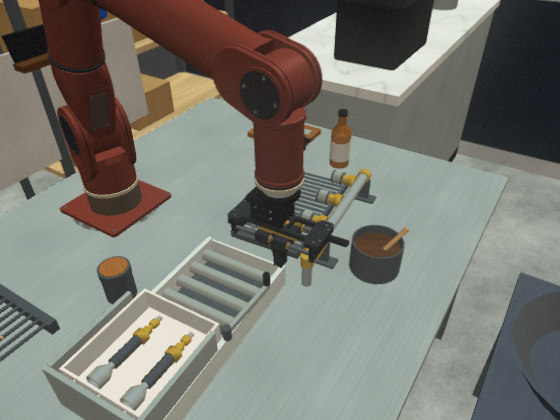

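View pics/t26.png

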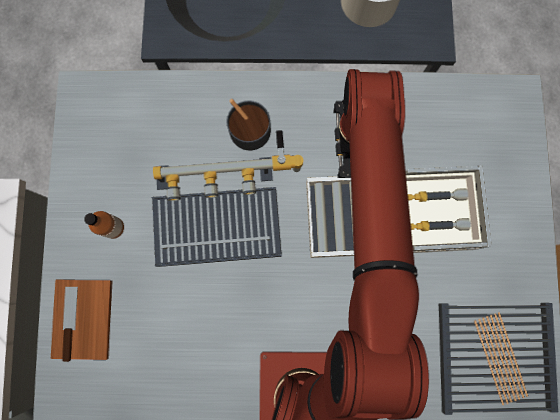

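Call:
play_rows(
  rows=[
    [[0, 0, -0.7], 0],
    [[0, 0, -1.34], 0],
    [[0, 0, -1.34], 0],
    [[0, 0, -1.34], 0],
  ],
)

```text
t: 44.92
ee_pos: [649.3, -108.8, 60.5]
eef_rot: [0.001, 0.69, 0.724, 0.001]
force: [0.2, -0.0, 0.5]
width: 0.007
```

Call:
play_rows(
  rows=[
    [[-0.25, 0.03, 0], 0],
    [[-0.79, 0.07, 0], 0],
    [[-1.27, 0, 0], 0],
    [[-1.7, -0.18, 0], 0],
    [[-2.13, -0.42, 0], 0],
    [[-2.47, -0.78, 0], 0],
    [[-2.77, -1.17, 0], 0],
    [[-2.9, -1.5, 0], 0],
    [[-3.0, -1.78, 0], 0],
    [[-3.03, -1.95, 0], 0],
    [[-3.05, -2.05, 0], 0],
    [[-3.05, -2.05, 0], 0],
  ],
)

```text
t: 46.42
ee_pos: [465.8, -232.0, 59.0]
eef_rot: [0.0, 0.69, 0.724, -0.0]
force: [-0.3, -0.0, 0.4]
width: 0.002
```

```bash
python3 look.py scene:s27
```

```text
46.48 [ 465.4 -231.7   58.8] [-0.     0.69   0.724 -0.   ] [-0.5 -0.1  0.2] 0.5
```

View pics/s27.png

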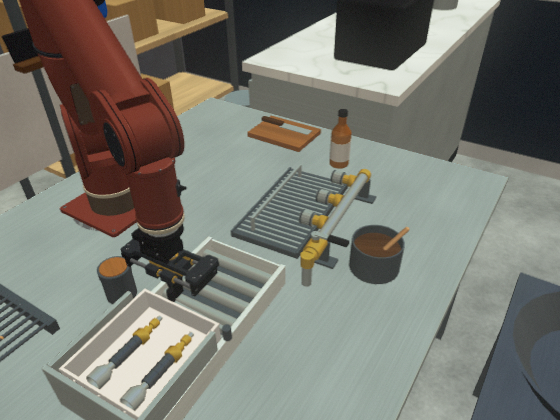

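Call:
play_rows(
  rows=[
    [[0, -0.08, 0], 0],
    [[0, -0.15, 0], 0],
    [[0, -0.2, 0], 0],
    [[0, -0.2, 0], 0],
  ],
)

```text
t: 46.98
ee_pos: [465.3, -239.3, 58.4]
eef_rot: [-0.003, 0.689, 0.725, 0.001]
force: [-3.4, 16.5, 6.4]
width: 0.004
```

Call:
play_rows(
  rows=[
    [[0, -0.05, 0], 0],
    [[0, -0.1, 0], 0],
    [[0, -0.1, 0], 0],
  ],
)

```text
t: 47.35
ee_pos: [465.2, -239.7, 58.2]
eef_rot: [-0.006, 0.687, 0.726, 0.003]
force: [-6.4, 35.6, 15.6]
width: 0.008
```

At its stop (predicted −240). Back off and inspect everything.

Call:
play_rows(
  rows=[
    [[0, 0.5, 0], 0],
    [[0, 0.7, 0.8], 0],
    [[0, 0.7, 1.8], 0],
    [[0, 1.7, 2.0], 0],
    [[0.3, 2.7, 2.2], 0],
    [[0.5, 3.6, 2.2], 0],
    [[0.5, 3.6, 2.2], 0],
    [[0.5, 3.6, 2.2], 0],
  ],
)

```text
t: 48.35
ee_pos: [495.3, -34.9, 190.6]
eef_rot: [0.0, 0.69, 0.724, -0.0]
force: [0.4, -0.6, -0.2]
width: 0.006
```

```bash
python3 look.py scene:s28 top:t28 wrist:w28; python3 -c "
import cv2
a=cv2.imread('pics/s28.png')
cv2.imwrite('pics/s28a.png',cv2.resize(a[220:420,30:300],None,fx=2.9,fy=2.9))
cv2.imwrite('pics/s28b.png',cv2.resize(a[130:280,230:420],None,fx=4,fy=4))
a=cv2.imread('pics/t28.png');cv2.imwrite('pics/t28c.png',cv2.resize(a[120:270,145:495],None,fx=2.28,fy=2.28))"
```

```text
48.5 [495.2 -35.5 190.7] [ 0.     0.691  0.723 -0.   ] [ 0.9  0.6 -0.9] 0.4
```

View pics/s28a.png

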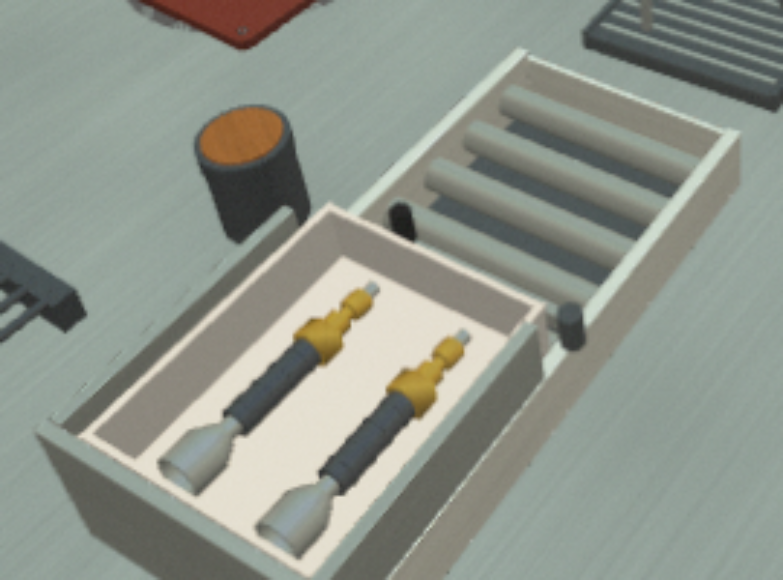

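View pics/s28b.png

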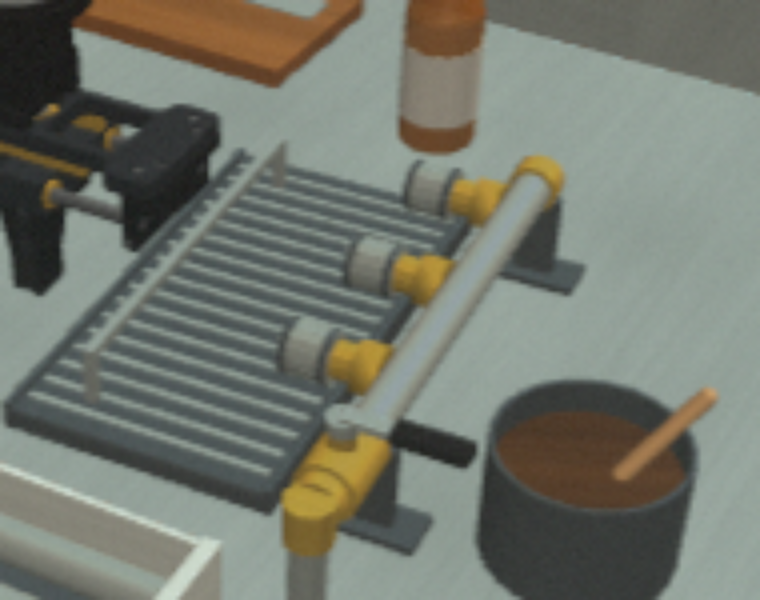

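View pics/t28c.png

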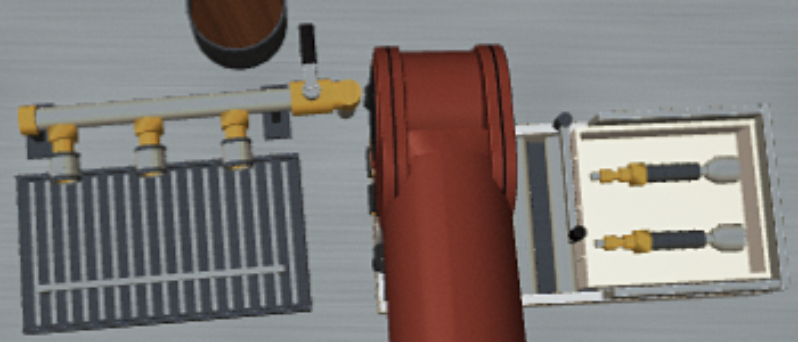

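Run:
```python
from fit import *
S=cap('scene');T=cap('top')
t=lambda u,v:(145+u/2.28,120+v/2.28); s=lambda u,v:(30+u/2.9,220+v/2.9)
for nm,a,b in(('T',onz(T,t(577,232),114),onz(T,t(563,119),105)),('S',onz(S,s(400,207),114),onz(S,s(570,310),105))):
    d=a-b;print(nm,a,b,'bar dir deg',np.degrees(np.arctan2(d[1],d[0])),np.hypot(*d[:2]))
k=lambda p:onz(p,tip_of(p,'bar_knob')[0]['position'],98)
for p in(S,T):
    try: print('knob',k(p))
    except Exception as ex: print(ex)
a,b=onz(T,t(308,60),121),onz(T,t(311,91),128);d=onz(T,t(307,28),121)-b;print('lever deg',np.degrees(np.arctan2(d[1],d[0])))
# crate rim +y corners & stop
for u in [(575,130),(582,290),(757,122),(772,278)]: print(onz(T,t(*u),100))
```

```text
T [ 467.32599488 -255.11659875  114.        ] [ 605.30071639 -244.65284773  105.        ] bar dir deg -175.6630944241212 138.3709285241122
S [ 466.79678976 -252.47418929  114.        ] [ 619.26301116 -255.89968541  105.        ] bar dir deg 178.71293814830145 152.50469727974937
knob [ 470.76021175 -262.51803968   98.        ]
knob [ 475.67678295 -267.45670538   98.        ]
lever deg 3.7555313653537152
[ 593.03971099 -259.96049271  100.        ]
[ 400.3158438  -262.42011128  100.        ]
[ 605.20629757 -483.90766365  100.        ]
[ 415.29996442 -491.4760009   100.        ]
```

```bash
python3 -c "
from plant import r
print(r.sign_off())"
```

```text
the job is handed in; nothing more can be done
None
```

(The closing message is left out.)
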